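# Empty a lock case into the parts tray and close it with its cover plate

## Robot

A 6-joint arm with a two-finger parallel gripper is mounted at the origin on the work surface. World frame = base frame: x ahead of the robot, y to its left, z up, the work surface at z = 0. Lengths are in m, angles in rad, forces in N, time in s.
With the tool pointing down it reaches from about 0.35 to 0.85 m from the base axis. Payload 8.1 kg.
Tool frame: the origin (TCP) lies at the very end of the fingers, on their centre line; the grasp point (between the pads) lies 19 mm behind it; z points along the fingers, y is the line along which they close (so a half turn about z gives the same grasp; the last joint's range is limited). The gripper opens to 93 mm and grips with 3 to 60 N. Pads are 15 mm wide; open, the fingers measure 128 mm over their backs; the gripper's body (75 mm by 188 mm) begins 65 mm behind the grasp point.
Start: joints at [1.026, 0.13, 1.488, -0, 1.523, -0.085], TCP at [0.266, 0.538, 0.219] pointing down, gripper open.
Joint ranges: [-2.96, 2.96], [-0.89, 2.26], [0.02, 2.5], [-1.34, 4.48], [0, 2.73], [-2.66, 2.66]. Speed limits (rad/s): [2.39, 2.39, 2.79, 3.14, 3.14, 3.14].

## Interface

Orientations are given as a rotation vector (axis times angle).
In Python, from plant import robot, imaging gives the robot as it stands.
- The arm moves only by the tool jog_arm, never from a script. Its argument "rows" is a list of rows, each a list of 2 entries, a list of its own where there are three numbers: the shift along the tool's x, y, z each as a share of 0.2 m, from -1 to 1, then the turn, a rotation vector about the tool's x, y, z each as a share of pi/2 rad, from -1 to 1. A call has 1 to 5 rows; each row is the pose to reach, as a shift and turn from the pose commanded when the call began, along the tool's axes at that moment; what a row does not reach only later rows make up. A row lasts 1/10 s, in which the tool goes at most 50 mm and 8.59 degrees, less where a joint would pass 70% of its speed; a pose out of reach is approached as far as the arm can. A call with a number of a shift or a turn outside -1 to 1 is refused whole. A call with a gripper value outside its range is refused whole. "hand" is the closure, from -1 (fully open) to 1 (shut), set as the call begins (left out, the last holds). The fingers move at their own pace and stop on an object; "squeeze" is the grip in N (left out, the last holds). Time passes only in rows, so rows that repeat a pose let the fingers close. It gives the time, the measured TCP pose, the force, the opening and the grip force at its end, in the units of the state.
- robot.read_state(): the state, without advancing time (a new reading comes with each control period).
- imaging.read_camera(name): name is "scene" or "top"; returns a dict with "frame" (384x512x3 uint8, red, green, blue), "vertical_fov" (degrees; the focal length in pixels is half the picture's height over the tangent of half this angle, whatever the lens; pixels are square), "cx", "cy" (the principal point, pixels), "R" (3x3) and "t" (3): a world point X has camera coordinates R X + t. Camera axes: x right, y down, z forward; pixel columns grow to the right and rows downward; lengths in m; the calibration is good to about 2 mm. A picture is of the moment at which its call begins. There is no depth.
- robot.close_job(): hands the job in; it is judged then, once.
The state is a dict: "t": time; "q": joint angles; "dq": joint speeds; "joint_torque": joint torques, N m; "tool_pos": TCP position; "orientation": TCP orientation; "force": force on the tool from outside, world axes, zero at the start; "wrist_torque": the same for the moment, N m; "opening": finger opening in m; "gripper_force": force on a finger pad.
Only numpy, scipy, OpenCV 4.12 (cv2) and the standard library are available. Lean on these libraries where they do the work, as an engineer would, in place of code of your own. Each camera call takes 0.05 s, during which the arm holds its last target. There are 200 camera calls.

## Task

Tip the loose old parts out of the open lock case into the parts tray, then lay the empty case flat on the rubber mat, open side up, and lower its cover plate over the two studs, collar up, until it lies flush on the rim. Do not drop the case or the cover. All four old parts must end in the tray; leave the padlock, the jar, the oil can and the grease tin where they are.

Things in the scene. Friction and masses are not known exactly. Their poses are not given: they have to be found in the camera images.
- lock_case: Cast grey-metal lock case, an open shallow shell, loose, about 0.25 to 0.5 kg: 120 mm along its x, 56 along y, 30 high, outer faces upright. A steel faceplate strip 188 x 4 mm, at z 3 to 27 mm, runs along its +y side (y 28 to 32), sticking out 34 mm past each end. Starts flat on the mat, open side up, at any yaw. Origin: centre of its underside; z points out of the open side
- case_mouth (a point): centre of the lock case's mouth, level with the rim, 30 mm above its origin; axes as the case. Inside: floor 3 mm thick, walls 2.5 mm at the rim, inner faces leaning 8 degrees so that the mouth is widest. The inside and the old parts are oily: they slide on one another at slopes over 15 to 20 degrees, so tip the case to 110 degrees or more
- stud0 (a point): tip of the first stud, at x -46, y 13, z 39 mm in the lock case. Both studs are upright steel pins of 8 mm diameter from the floor of the case to 9 mm above its rim, the top 4 mm tapered
- stud1 (a point): tip of the second stud, at x 40, y -15, z 39 mm in the lock case
- cover: Steel cover plate of the lock case, 120 x 56 x 4 mm (x, y, z), 200 g, loose; starts flat on the clipboard, collar up, at any yaw. Origin: centre of its underside, z up through the collar. A raised oblong collar, 36 mm along x, 16 along y, stands 14 mm above the top face at its centre. Its two 10 mm holes match the studs only when its x and y axes point as those of the case, not half a turn off
- cover_hole0 (a point): centre of the hole for the first stud, on the plate's top face, at x = -46, y = 13, z = 4 mm in the cover
- cover_hole1 (a point): centre of the hole for the second stud, on the plate's top face, at x = 40, y = -15, z = 4 mm in the cover
- dead_bolt: old brass dead bolt, stepped block 16 x 32 x 14 mm, 45 g, loose in the case at the start; origin: centre of its underside
- follower: old steel follower, a disc 22 mm across and 12 mm thick with a short lug, 35 g, loose in the case; origin: centre of its underside
- lever_pack: old brass lever pack, block 18 x 26 x 10 mm with a small round boss on top, 35 g, loose in the case; origin: centre of its underside
- latch_bolt: old steel latch bolt, block 15 x 13 x 12 mm with a short round stem, 25 g, loose in the case; origin: centre of its underside
- tray: grey steel parts tray, open, 160 mm along x, 220 mm along y, 42 mm high, floor and walls 3 mm, fixed to the bench (a turned-over rim lip adds 7 mm all round). Origin: centre of its underside
- mat: black rubber bench mat 220 x 220 x 3 mm, fixed. Origin: centre of its underside
- clipboard: brown clipboard 160 x 240 x 4 mm, fixed, with a steel clip 60 mm wide and 11 mm high at its -y end; the cover and the padlock start on it. Origin: centre of its underside
- padlock: brass padlock lying flat, body 24 x 40 x 20 mm, shackle reaching to x = 41 mm; loose, to be left alone. Origin: centre of the body's underside
- jar: glass jar of key blanks, 72 mm across, 104 mm high, standing just beyond the tray; loose, to be left alone. Origin: centre of its underside
- tin: grease tin with its lid on, plain grey metal, 64 mm across, 45 mm high, standing just beyond the mat; loose, to be left alone. Origin: centre of its underside
- oil: grey oil spray can with a black cap, 52 mm across, 154 mm high, standing just beyond the clipboard; loose, to be left alone. Origin: centre of its underside
Not all that is in view belongs to the job. Of the things that look like the cover, the larger one is meant.

How it is judged:
On the way, in this order (a step that is already met when the one before it is completed fails the run):
1. the lock case is tipped more than 75 degrees with its mouth within 180 mm (level distance) of the tray's centre (angle between lock_case's own z axis and vertical above 1.31 rad and horizontal distance between case_mouth and tray below 0.18 m), for 0.1 s.
2. all four old parts lie in the tray and the case lies flat on the mat again, open side up (x of dead_bolt in the frame of tray between -0.085 and 0.085 m and y of dead_bolt in the frame of tray between -0.115 and 0.115 m and z of dead_bolt in the frame of tray between -0.005 and 0.05 m and x of follower in the frame of tray between -0.085 and 0.085 m and y of follower in the frame of tray between -0.115 and 0.115 m and z of follower in the frame of tray between -0.005 and 0.05 m and x of lever_pack in the frame of tray between -0.085 and 0.085 m and y of lever_pack in the frame of tray between -0.115 and 0.115 m and z of lever_pack in the frame of tray between -0.005 and 0.05 m and x of latch_bolt in the frame of tray between -0.085 and 0.085 m and y of latch_bolt in the frame of tray between -0.115 and 0.115 m and z of latch_bolt in the frame of tray between -0.005 and 0.05 m and x of lock_case in the frame of mat between -0.085 and 0.085 m and y of lock_case in the frame of mat between -0.085 and 0.085 m and z of lock_case in the frame of mat between -0.004 and 0.008 m and angle between lock_case's own z axis and vertical below 0.08 rad), for 0.2 s.
At the end, for the whole second after the job is handed in: Four old parts in the tray; case flat on the mat (tilt under 0.08 rad, centre within 85 mm of the mat centre along each mat axis); cover on it, collar up, each hole within 4 mm of its stud, hole mouths at most 36.5 mm above the case underside (34 is flush), within 0.035 rad of the case; all at rest (all of step 2 and horizontal distance between cover_hole0 and stud0 below 0.004 m and horizontal distance between cover_hole1 and stud1 below 0.004 m and z of each of cover_hole0, cover_hole1 in the frame of lock_case below 0.0365 m and angle between the z axis of cover and the z axis of lock_case, either way round below 0.035 rad and angle between cover's own z axis and vertical below 0.12 rad and linear speed of each of lock_case, cover, dead_bolt, follower, lever_pack, latch_bolt below 0.03 m/s); the robot touches nothing.
It fails at once if the padlock, jar, oil can or grease tin is pushed more than 30 mm or knocked over (distance of any of padlock, jar, oil, tin from where it was at the start of the episode above 0.03 m or angle between any of padlock, jar, oil, tin's own z axis and vertical above 0.6 rad).
It fails at once if the lock case or the cover is dropped: out of the fingers and moving faster than 0.45 m/s (a fall of 10 mm) ((contact force between the fingers and lock_case below 0.1 N and linear speed of lock_case above 0.45 m/s) or (contact force between the fingers and cover below 0.1 N and linear speed of cover above 0.45 m/s)).
It also fails if it takes over 72 s, if anything falls off the work surface, if the arm or the gripper's body presses on something with over 40 N, if the wrist force passes 120 N, or if a joint passes its speed limit or range.

## Working session

There is one attempt and no reset: what is moved stays moved. The work goes in short steps, Python scripts to look and compute and a tool call to move; the robot and the scene stay as the last step left them, time stands still between calls to the robot, and variables do not carry over. Pictures are saved under pics/ and viewed, at most 10 in all, crops included, and the job is handed in when it is done.

Besides the shell and the picture viewer there is one more tool, called after "Call:" in YAML: its name, and indented under it one key for each argument. jog_arm: Moves the arm, as the interface text tells. Its arguments: {"type":"object","properties":{"rows":{"type":"array"},"hand":{"type":"number"},"squeeze":{"type":"number"}},"required":["rows"]}

```bash
ls; mkdir -p pics; cat > h.py <<'E'
import numpy as np, cv2
from plant import robot, imaging
def cam(n):
    c=imaging.read_camera(n); c['f']=c['frame'].shape[0]/2/np.tan(np.radians(c['vertical_fov'])/2); return c
def ray(c,u,v,z):
    d=np.array([(u-c['cx'])/c['f'],(v-c['cy'])/c['f'],1]); R=np.array(c['R']);t=np.array(c['t'])
    o=-R.T@t; w=R.T@d; return o+w*(z-o[2])/w[2]
def proj(c,X):
    p=np.array(c['R'])@np.array(X)+np.array(c['t']); return p[:2]/p[2]*c['f']+[c['cx'],c['cy']]
E
python3 - <<'E'
from h import *
s=robot.read_state();print(s)
for n in ['top','scene']:
    c=cam(n);print(n,c['vertical_fov'],c['cx'],c['cy'],c['f'],np.array(c['R']).round(3),c['t'],-np.array(c['R']).T@c['t'])
    np.save(n+'.npy',c['frame']);cv2.imwrite(f'pics/{n}0.png',cv2.resize(c['frame'][:,:,::-1],(784,588),interpolation=cv2.INTER_CUBIC))
E
```

```text
pics
{'t': 0.0, 'q': array([ 1.02562375e+00,  1.31178291e-01,  1.48927331e+00,  1.38384863e-05,
        1.52299773e+00, -8.54090931e-02]), 'dq': array([ 2.52631606e-04, -1.05278345e-03,  1.68352046e-03, -5.83974741e-04,
        6.29946807e-06, -9.45084634e-04]), 'joint_torque': array([ 1.96187262e-03, -5.59823799e+01, -4.91782951e+01,  7.67349545e-02,
        3.50857351e-02, -1.22541460e-04]), 'tool_pos': array([0.2659251 , 0.53721497, 0.2175805 ]), 'orientation': array([-7.15717337e-01, -3.05837305e+00,  2.76545182e-03]), 'force': array([-0.4231796 , -0.72347894,  0.15685669]), 'wrist_torque': array([ 0.03689562, -0.02287279, -0.01624003]), 'gripper_force': 0.0, 'opening': 0.09311003418851188}
top 46.61660255666081 258.23383639377806 198.24755524921207 445.6412724008797 [[ 0.026 -1.    -0.007]
 [-0.997 -0.026 -0.079]
 [ 0.079  0.009 -0.997]] [0.00884595 0.53187553 1.34990031] [0.4234247  0.00986234 1.38773734]
scene 49.564616367843925 248.89912451051862 198.18884614421333 415.86326272024195 [[ 0.746  0.666 -0.014]
 [ 0.508 -0.583 -0.634]
 [-0.43   0.466 -0.773]] [-0.41048866 -0.21205021  1.26488777] [ 0.95825733 -0.43917515  0.83801872]
```

View pics/top0.png

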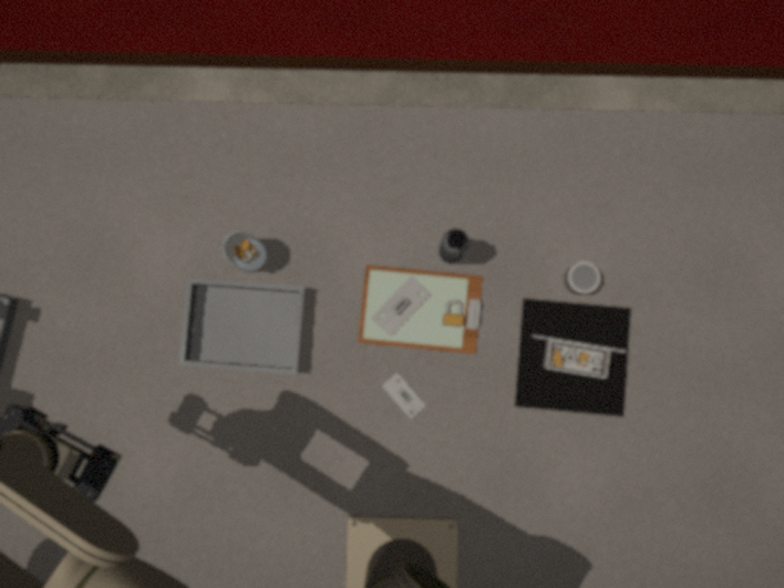

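View pics/scene0.png

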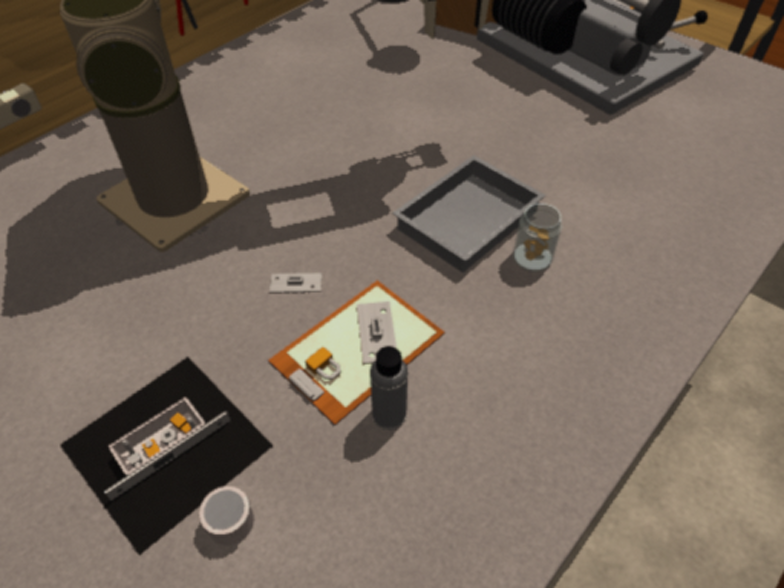

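The top view (784-px scale) shows three things that could be taken for the cover:
- The large plate on the clipboard at (402,305). This is the one I want.
- A smaller plate on the bench at (404,395), a decoy.
- A lit patch in the shadow at (335,458), not an object.

The case is on the mat at (578,357) with its faceplate towards +x. The tray is at (248,325), the jar at (246,252), the oil can at (455,245) and the tin at (584,277). Next is one close composite crop of the case and the cover.

```bash
python3 - <<'E'
from h import *
tiles=[]
for n,boxes in [('top',[(342,210,75,50),(233,175,75,50)]),('scene',[(65,255,90,60),(215,185,90,60)])]:
    fr=[];c=None
    for i in range(4): c=cam(n);fr.append(c['frame'].astype(float))
    m=np.mean(fr,0);np.save(n+'_avg.npy',m);np.save(n+'_c.npy',{k:c[k] for k in('R','t','f','cx','cy')},allow_pickle=True)
    for x,y,w,h in boxes:
        t=m[y:y+h,x:x+w];t=np.clip(t*(255/np.percentile(t,99.5)),0,255).astype(np.uint8)[:,:,::-1]
        tiles.append(cv2.resize(t,(396,264),interpolation=cv2.INTER_CUBIC))
cv2.imwrite('pics/crop1.png',np.vstack([np.hstack(tiles[:2]),np.hstack(tiles[2:])]))
E
```

```text
(no output)
```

View pics/crop1.png

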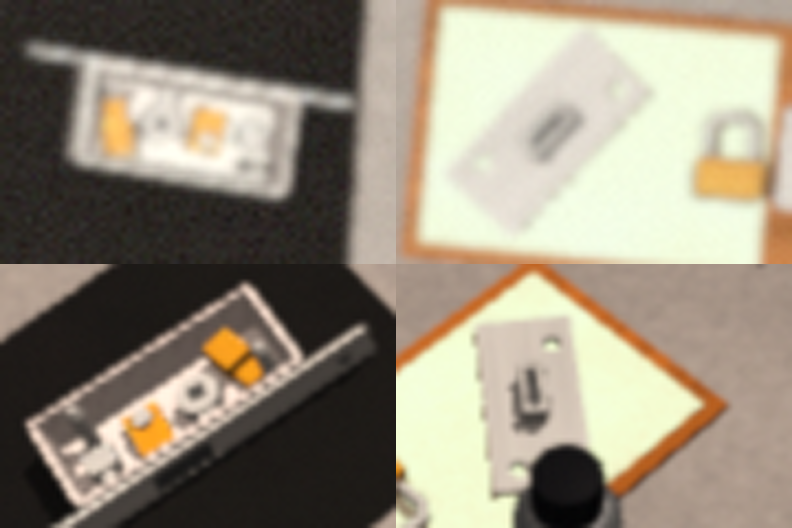

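The crop confirms the choice. The cover is the large plate on the clipboard with holes at tile px (486,163) and (625,92). The lower-left hole sits further from its end (~20 mm), so that is hole1. The case lies with its +y faceplate up in the picture and x pointing right. Now the numbers.

```bash
cat > meas.py <<'E'
from h import *
def load(n): return np.load(n+'_avg.npy'),np.load(n+'_c.npy',allow_pickle=True).item()
def big(mask):
    n,l,s,_=cv2.connectedComponentsWithStats(mask.astype(np.uint8));return l==1+np.argmax(s[1:,4])
E
python3 - <<'E'
from meas import *
m,c=load('top');S=8
up=lambda x,y,w,h:(cv2.resize(m[y:y+h,x:x+w],(w*S,h*S),interpolation=cv2.INTER_CUBIC))
px=lambda p,x,y:((np.array(p)+.5)/S-.5+[x,y])
def W(p,x,y,z): return ray(c,*px(p,x,y),z)
# regions: tray, clipboard, mat
hsv=cv2.cvtColor(m.astype(np.float32)/255,cv2.COLOR_RGB2HSV)
x,y,w,h=335,190,85,85
mat=big(m[y:y+h,x:x+w].max(2)<45);r=cv2.minAreaRect(cv2.convexHull(np.argwhere(mat)[:,::-1].astype(np.float32)))
print('mat',[ray(c,*(np.array(p)+[x,y]),.003).round(3) for p in cv2.boxPoints(r)])
x,y,w,h=225,170,100,65
mk=big((hsv[y:y+h,x:x+w,1]>.6)&(m[y:y+h,x:x+w,0]>80));r=cv2.minAreaRect(np.argwhere(mk)[:,::-1].astype(np.float32))
print('clip',[ray(c,*(np.array(p)+[x,y]),.004).round(3) for p in cv2.boxPoints(r)])
# cover
x,y,w,h=237,176,50,47
u=up(x,y,w,h);g=u[:,:,1]-u[:,:,0]
print('g pct',np.percentile(g,[5,25,50,75,95]),'paper',u[20,200],'plate',u[270,170])
lo,hi=np.percentile(g,10),np.percentile(g,90)
pl=big(g<(lo+hi)/2)
full=np.zeros(pl.shape,np.uint8);cs,hi_=cv2.findContours(pl.astype(np.uint8),cv2.RETR_CCOMP,cv2.CHAIN_APPROX_NONE)
o=max(cs,key=cv2.contourArea);r=cv2.minAreaRect(o)
print('cover rect c',W(r[0],x,y,.008).round(4),'size',np.array(r[1])/S*np.array(1.38/c['f']))
for p in cv2.boxPoints(r):print('  corner',W(p,x,y,.008).round(4))
for k,q in enumerate(cs):
    if hi_[0][k][3]>=0 and cv2.contourArea(q)>60:
        M=cv2.moments(q);p=(M['m10']/M['m00'],M['m01']/M['m00']);print('  hole',W(p,x,y,.008).round(4),px(p,x,y),cv2.contourArea(q)/S/S)
# case
x,y,w,h=342,212,72,42
u=up(x,y,w,h).max(2);b=u>(np.percentile(u[:,:350],10)+90)/2
b[:, (408-x)*S:]=0
b=big(b);body=cv2.morphologyEx(b.astype(np.uint8),cv2.MORPH_OPEN,np.ones((4*S,4*S)))
r=cv2.minAreaRect(np.argwhere(body)[:,::-1].astype(np.float32))
print('case body',W(r[0],x,y,.033).round(4),np.array(r[1])/S*1.35/c['f'],r[2])
for p in cv2.boxPoints(r):print('  corner',px(p,x,y).round(2),W(p,x,y,.033).round(4))
pts=np.argwhere(b)[:,::-1];a=pts[:,0].argmin();z=pts[:,0].argmax()
for q in(a,z):
    sel=pts[abs(pts[:,0]-pts[q,0])<6].mean(0);print('  strip end',px(sel,x,y).round(2),W(sel,x,y,.030).round(4))
cv2.imwrite('pics/m.png',b*255)
# tray
E
```

```text
mat [array([ 0.333, -0.224,  0.003]), array([ 0.548, -0.238,  0.003]), array([ 0.537, -0.453,  0.003]), array([ 0.322, -0.436,  0.003])]
clip [array([ 0.591, -0.128,  0.004]), array([ 0.591, -0.144,  0.004]), array([ 0.557, -0.144,  0.004]), array([ 0.556, -0.129,  0.004])]
g pct [-26.46122153  -4.09242211   3.44561408   6.00190642   6.49527216] paper [142.68325206 137.28738046 116.17938959] plate [145.90672179 141.93781916 135.64165011]
cover rect c [0.529  0.0127 0.008 ] size [0.05253734 0.11460323]
  corner [0.5043 0.0709 0.008 ]
  corner [ 0.5895 -0.0067  0.008 ]
  corner [ 0.5537 -0.0455  0.008 ]
  corner [0.4688 0.032  0.008 ]
  hole [0.5179 0.0133 0.008 ] [261.14944226 203.00016404] 1.984375
  hole [0.5336 0.0117 0.008 ] [261.82332677 197.97326115] 0.9921875
  hole [0.5285 0.0173 0.008 ] [259.94812448 199.57431941] 12.53125
  hole [ 0.5543 -0.0283  0.008 ] [274.8458132  191.68947262] 16.171875
case body [ 0.433  -0.3378  0.033 ] [0.13512827 0.06866139] 9.372093200683594
  corner [352.61 240.98] [ 0.4084 -0.266   0.033 ]
  corner [356.3  218.62] [ 0.4762 -0.2765  0.033 ]
  corner [400.31 225.88] [ 0.4577 -0.4097  0.033 ]
  corner [396.62 248.24] [ 0.39   -0.3987  0.033 ]
  strip end [347.18 218.92] [ 0.4747 -0.2495  0.03  ]
  strip end [407.12 228.82] [ 0.4494 -0.4312  0.03  ][ WARN:0@0.336] global loadsave.cpp:1063 imwrite_ Unsupported depth image for selected encoder is fallbacked to CV_8U.
```

```bash
python3 - <<'E'
from meas import *
m,c=load('scene')
for nm,p,z in [('TL',(27,161),.033),('top',(247,20),.033),('right',(303,93),.033),('bot',(75,241),.033),('stripR top',(364,61),.030),('stripR2',(372,68),.030)]:
    print(nm,ray(c,*((np.array(p)+.5)/4.4-.5+[65,255]),z).round(4))
for nm,p in [('h_top',(552-396,343-264)),('h_bot',(520-396,470-264)),('corTL',(478-396,325-264)),('corTR',(570-396,318-264))]:
    print(nm,ray(c,*((np.array(p)+.5)/4.4-.5+[215,185]),.008).round(4))
m,c=load('top')
for nm,p,z in [('stripL',(25,48),.030),('stripR',(352,102),.030),('bl',(70,163),.033),('br',(288,199),.033),('ur',(303,100),.033)]:
    print(nm,ray(c,*((np.array(p)+.5)/5.28-.5+[342,210]),z).round(4))
for nm,p,z in [('a',(192,282),.049),('b',(306,288),.049),('c',(299,373),.049),('d',(181,366),.049),('oil cap',(457,237),.154),('tin',(585,278),.045),('jar',(245,250),.09),('padlock',(454,320),.024)]:
    print(nm,ray(c,*((np.array(p)+.5)/1.53125-.5),z).round(4))
# strip midline fit from row centroids of brightness in both views
x0=342;r=[]
for u in list(range(348,354))+list(range(402,408)):
    col=m[212:236,u].max(1) if u<354 else m[220:240,u].max(1)
    v0=212 if u<354 else 220
    w=np.clip(col-45,0,None);r.append((u,(w*np.arange(len(w))).sum()/w.sum()+v0))
r=np.array(r);k=np.polyfit(r[:,0],r[:,1],1);print(k,np.abs(np.polyval(k,r[:,0])-r[:,1]).max())
A=ray(c,350,np.polyval(k,350),.028);B=ray(c,405,np.polyval(k,405),.028);print('strip line',A,B,np.degrees(np.arctan2(*(B-A)[[1,0]])))
s=robot.read_state();from scipy.spatial.transform import Rotation as Ro
print(Ro.from_rotvec(s['orientation']).as_matrix().round(3),s['t'])
E
```

```text
TL [ 0.3949 -0.395   0.033 ]
top [ 0.4113 -0.2758  0.033 ]
right [ 0.4662 -0.2832  0.033 ]
bot [ 0.4477 -0.4032  0.033 ]
stripR top [ 0.4732 -0.2509  0.03  ]
stripR2 [ 0.4793 -0.2508  0.03  ]
h_top [0.5084 0.0516 0.008 ]
h_bot [ 0.5547 -0.0269  0.008 ]
corTL [0.4667 0.0332 0.008 ]
corTR [0.5038 0.0727 0.008 ]
stripL [ 0.4753 -0.2469  0.03  ]
stripR [ 0.4492 -0.4347  0.03  ]
bl [ 0.4101 -0.2727  0.033 ]
br [ 0.3929 -0.3972  0.033 ]
ur [ 0.4496 -0.4057  0.033 ]
a [0.5622 0.4262 0.049 ]
b [0.556  0.2002 0.049 ]
c [0.3888 0.2077 0.049 ]
d [0.3964 0.4395 0.049 ]
oil cap [ 0.6463 -0.0873  0.154 ]
tin [ 0.5904 -0.3502  0.045 ]
jar [0.6224 0.3144 0.09  ]
padlock [ 0.5018 -0.0948  0.024 ]
[  0.16878493 160.31850609] 0.18733439893389914
strip line [ 0.4735308  -0.25843097  0.028     ] [ 0.44969345 -0.42545162  0.028     ] -98.12245670722179
[[-0.896  0.444 -0.   ]
 [ 0.444  0.896  0.   ]
 [ 0.    -0.    -1.   ]] 0.5
```

```bash
cat > plan.py <<'E'
from h import *
from scipy.spatial.transform import Rotation as Ro
def down(yaw_y):  # tool down, tool y at world angle (deg)
    a=np.radians(yaw_y);y=np.array([np.cos(a),np.sin(a),0]);z=np.array([0,0,-1.]);return Ro.from_matrix(np.c_[np.cross(y,z),y,z])
def plan(targets,start=None,maxd=.19,maxa=36):
    if start is None:
        s=robot.read_state();p,R=np.array(s['tool_pos']),Ro.from_rotvec(s['orientation']);print('t',s['t'],'q',s['q'].round(2),'p',p.round(4))
    else:p,R=start
    for tp,tR in targets:
        tp=np.array(tp,float);n=int(max(1,np.ceil(np.linalg.norm(tp-p)/maxd),np.ceil(np.degrees((R.inv()*tR).magnitude())/maxa)))
        for k in range(n):
            d=R.inv().apply((tp-p)/(n-k));r=(R.inv()*tR).as_rotvec()/(n-k)
            a,b=(d/.2).round(3),(r/(np.pi/2)).round(3);p=p+R.apply(a*.2);R=R*Ro.from_rotvec(b*np.pi/2)
            print('rows x%d:'%(int(max(np.ceil(np.linalg.norm(d)/.05),np.ceil(np.degrees(np.linalg.norm(r))/8.59)))+1),[a.tolist(),b.tolist()],'->',p.round(4))
    return p,R
E
python3 - <<'E'
from plan import *
plan([([.42,.16,.2176],down(25)),([.431,-.338,.2],down(-8.2)),([.431,-.338,.007],down(-8.2))])
E
```

```text
t 0.5 q [ 1.03  0.13  1.49  0.    1.52 -0.09] p [0.2662 0.5377 0.2186]
rows x4: [[-0.509, -0.45, 0.002], [-0.0, -0.0, 0.143]] -> [0.3175 0.4119 0.2182]
rows x4: [[-0.597, -0.326, 0.002], [-0.0, -0.0, 0.143]] -> [0.3688 0.2859 0.2178]
rows x4: [[-0.654, -0.185, 0.001], [-0.0, -0.0, 0.144]] -> [0.42   0.16   0.2176]
rows x5: [[-0.76, -0.334, 0.029], [-0.0, -0.0, 0.123]] -> [ 0.4236 -0.006   0.2118]
rows x5: [[-0.81, -0.181, 0.03], [-0.0, -0.0, 0.123]] -> [ 0.4273 -0.172   0.2058]
rows x5: [[-0.83, -0.022, 0.029], [-0.0, -0.0, 0.122]] -> [ 0.4311 -0.338   0.2   ]
rows x3: [[-0.0, -0.0, 0.483], [-0.0, -0.0, 0.0]] -> [ 0.4311 -0.338   0.1034]
rows x3: [[-0.0, -0.0, 0.482], [-0.0, -0.0, 0.0]] -> [ 0.4311 -0.338   0.007 ]
```

Call:
jog_arm:
  rows:
    - [[-0.509,-0.45,0.002],[0,0,0.143]]
    - [[-0.509,-0.45,0.002],[0,0,0.143]]
    - [[-0.509,-0.45,0.002],[0,0,0.143]]
    - [[-0.509,-0.45,0.002],[0,0,0.143]]
  hand: -1

```text
t: 0.9
tool_pos: [0.3191, 0.4087, 0.2184]
orientation: [1.059, 2.956, -0.001]
force: [0.4, 0.2, 0.5]
opening: 0.0932
gripper_force: 0.0
```

Call:
jog_arm:
  rows:
    - [[-0.597,-0.326,0.002],[0,0,0.143]]
    - [[-0.597,-0.326,0.002],[0,0,0.143]]
    - [[-0.597,-0.326,0.002],[0,0,0.143]]
    - [[-0.597,-0.326,0.002],[0,0,0.143]]

```text
t: 1.3
tool_pos: [0.3703, 0.2831, 0.2181]
orientation: [1.384, 2.819, -0.0]
force: [0.3, 1.0, -0.0]
opening: 0.0929
gripper_force: 0.0
```

Call:
jog_arm:
  rows:
    - [[-0.654,-0.185,0.001],[0,0,0.144]]
    - [[-0.654,-0.185,0.001],[0,0,0.144]]
    - [[-0.654,-0.185,0.001],[0,0,0.144]]
    - [[-0.654,-0.185,0.001],[0,0,0.144]]

```text
t: 1.7
tool_pos: [0.4214, 0.1575, 0.2179]
orientation: [1.693, 2.645, -0.0]
force: [-0.0, 0.6, 0.3]
opening: 0.0929
gripper_force: 0.0
```

Call:
jog_arm:
  rows:
    - [[-0.76,-0.334,0.029],[0,0,0.123]]
    - [[-0.76,-0.334,0.029],[0,0,0.123]]
    - [[-0.76,-0.334,0.029],[0,0,0.123]]
    - [[-0.76,-0.334,0.029],[0,0,0.123]]
    - [[-0.76,-0.334,0.029],[0,0,0.123]]

```text
t: 2.2
tool_pos: [0.4239, -0.0068, 0.2119]
orientation: [1.94, 2.471, 0.001]
force: [0.0, 0.7, 0.4]
opening: 0.0928
gripper_force: 0.0
```

Call:
jog_arm:
  rows:
    - [[-0.81,-0.181,0.03],[0,0,0.123]]
    - [[-0.81,-0.181,0.03],[0,0,0.123]]
    - [[-0.81,-0.181,0.03],[0,0,0.123]]
    - [[-0.81,-0.181,0.03],[0,0,0.123]]
    - [[-0.81,-0.181,0.03],[0,0,0.123]]

```text
t: 2.7
tool_pos: [0.428, -0.1722, 0.2056]
orientation: [-2.167, -2.273, -0.0]
force: [-0.9, 1.0, -0.8]
opening: 0.0929
gripper_force: 0.0
```

Call:
jog_arm:
  rows:
    - [[-0.83,-0.022,0.029],[0,0,0.122]]
    - [[-0.83,-0.022,0.029],[0,0,0.122]]
    - [[-0.83,-0.022,0.029],[0,0,0.122]]
    - [[-0.83,-0.022,0.029],[0,0,0.122]]
    - [[-0.83,-0.022,0.029],[0,0,0.122]]

```text
t: 3.2
tool_pos: [0.432, -0.3377, 0.1996]
orientation: [-2.374, -2.056, -0.001]
force: [-0.3, 0.9, 0.5]
opening: 0.0931
gripper_force: 0.0
```

Call:
jog_arm:
  rows:
    - [[-0.002,-0.005,0.483],[0,0,0]]
    - [[-0.002,-0.005,0.483],[0,0,0]]
    - [[-0.002,-0.005,0.483],[0,0,0]]

```text
t: 3.5
tool_pos: [0.4272, -0.3317, 0.0965]
orientation: [-2.362, -2.052, 0.001]
force: [-0.6, 0.4, -0.3]
opening: 0.0928
gripper_force: 0.0
```

Call:
jog_arm:
  rows:
    - [[0,0,0.25],[0,0,0]]
    - [[0,0,0.4],[0,0,0]]
    - [[0,0,0.48],[0,0,0]]
    - [[0,0,0.48],[0,0,0]]

```text
t: 3.9
tool_pos: [0.4301, -0.3358, 0.0071]
orientation: [-2.37, -2.057, -0.0]
force: [0.1, -0.3, -0.5]
opening: 0.0934
gripper_force: 0.0
```

Call:
jog_arm:
  rows:
    - [[0,0,0],[0,0,0]]
    - [[0,0,0],[0,0,0]]
    - [[0,0,0],[0,0,0]]
    - [[0,0,0],[0,0,0]]
    - [[0,0,0],[0,0,0]]
  hand: 0.4
  squeeze: 40

```text
t: 4.4
tool_pos: [0.431, -0.3389, 0.0085]
orientation: [2.372, 2.056, 0.001]
force: [1.1, 1.0, 4.4]
opening: 0.0603
gripper_force: 40.0
```

```bash
python3 - <<'E'
from plan import *
s=robot.read_state();print({k:np.round(s[k],4) for k in s})
E
```

```text
{'t': np.float64(4.4), 'q': array([-7.6020e-01,  1.9670e-01,  1.8197e+00,  5.0000e-04,  1.1229e+00,
       -6.1770e-01]), 'dq': array([-0.0008,  0.0027, -0.0003,  0.0026,  0.0021,  0.0006]), 'joint_torque': array([-9.71100e-01, -5.02417e+01, -4.00313e+01, -6.83900e-01,
        5.63700e-01,  2.05000e-02]), 'tool_pos': array([ 0.431 , -0.3389,  0.0085]), 'orientation': array([2.3725e+00, 2.0559e+00, 1.1000e-03]), 'force': array([1.1476, 1.0269, 4.3645]), 'wrist_torque': array([ 0.0766, -0.3262,  0.0068]), 'gripper_force': np.float64(40.0059), 'opening': np.float64(0.0603)}
```

```bash
python3 - <<'E'
from plan import *
plan([([.431,-.339,.15],down(-8.2)),([.46,.02,.22],down(15)),([.47,.28,.25],down(34))],maxd=.16)
E
```

```text
t 4.4 q [-0.76  0.2   1.82  0.    1.12 -0.62] p [ 0.431  -0.3389  0.0085]
rows x4: [[-0.001, 0.002, -0.707], [0.001, 0.001, 0.0]] -> [ 0.431  -0.3389  0.1499]
rows x4: [[0.599, -0.037, -0.116], [0.0, -0.0, -0.086]] -> [ 0.4407 -0.2193  0.1732]
rows x4: [[0.599, 0.044, -0.117], [0.0, -0.0, -0.086]] -> [ 0.4504 -0.0996  0.1967]
rows x4: [[0.587, 0.124, -0.116], [0.0, -0.0, -0.086]] -> [0.4601 0.02   0.2199]
rows x4: [[0.621, 0.193, -0.075], [0.0, -0.0, -0.105]] -> [0.4651 0.1499 0.235 ]
rows x4: [[0.582, 0.292, -0.075], [0.001, -0.0, -0.106]] -> [0.47   0.2801 0.2501]
```

Call:
jog_arm:
  rows:
    - [[0,0,-0.1],[0,0,0]]
    - [[0,0,-0.3],[0,0,0]]
    - [[0,0,-0.5],[0,0,0]]
    - [[0,0,-0.65],[0,0,0]]
    - [[0,0,-0.7],[0,0,0]]

```text
t: 4.9
tool_pos: [0.431, -0.3394, 0.1506]
orientation: [2.371, 2.055, 0.001]
force: [0.5, -0.6, -5.7]
opening: 0.0597
gripper_force: 40.0
```

Call:
jog_arm:
  rows:
    - [[0.06,0,-0.02],[0,0,-0.02]]
    - [[0.2,0,-0.05],[0,0,-0.04]]
    - [[0.36,0,-0.09],[0,0,-0.06]]
    - [[0.48,-0.03,-0.1],[0,0,-0.08]]
    - [[0.6,-0.037,-0.116],[0,0,-0.086]]

```text
t: 5.4
tool_pos: [0.4378, -0.2156, 0.1674]
orientation: [-2.223, -2.212, 0.002]
force: [0.9, 0.8, -6.3]
opening: 0.0603
gripper_force: 40.0
```

```bash
cat > log.py <<'E'
from h import *;import json
s=robot.read_state();open('log.txt','a').write(json.dumps([list(s['q']),list(s['tool_pos']),list(s['orientation'])])+'\n')
E
python3 log.py
```

Call:
jog_arm:
  rows:
    - [[0.15,0,-0.03],[0,0,-0.02]]
    - [[0.3,0.02,-0.06],[0,0,-0.04]]
    - [[0.45,0.03,-0.09],[0,0,-0.07]]
    - [[0.6,0.044,-0.117],[0,0,-0.086]]

```text
t: 5.8
tool_pos: [0.4476, -0.0962, 0.1912]
orientation: [-2.068, -2.358, 0.003]
force: [1.0, -0.4, -6.3]
opening: 0.0599
gripper_force: 40.0
```

Call:
jog_arm:
  rows:
    - [[0.15,0.03,-0.03],[0,0,-0.02]]
    - [[0.3,0.06,-0.06],[0,0,-0.04]]
    - [[0.44,0.09,-0.09],[0,0,-0.07]]
    - [[0.587,0.124,-0.116],[0,0,-0.086]]

```text
t: 6.2
tool_pos: [0.4571, 0.0229, 0.2144]
orientation: [-1.905, -2.493, 0.004]
force: [1.0, -0.4, -6.4]
opening: 0.0597
gripper_force: 40.0
```

```bash
python3 log.py
```

Call:
jog_arm:
  rows:
    - [[0.15,0.05,-0.02],[0,0,-0.03]]
    - [[0.31,0.1,-0.04],[0,0,-0.05]]
    - [[0.46,0.15,-0.06],[0,0,-0.08]]
    - [[0.62,0.193,-0.075],[0,0,-0.105]]

```text
t: 6.6
tool_pos: [0.4622, 0.1523, 0.2293]
orientation: [-1.693, -2.642, 0.005]
force: [0.4, 0.9, -6.1]
opening: 0.0595
gripper_force: 40.0
```

Call:
jog_arm:
  rows:
    - [[0.16,0.08,-0.02],[0,0,-0.03]]
    - [[0.31,0.16,-0.04],[0,0,-0.05]]
    - [[0.44,0.22,-0.06],[0,0,-0.08]]
    - [[0.53,0.27,-0.07],[0,0,-0.1]]
    - [[0.58,0.292,-0.075],[0,0,-0.106]]

```text
t: 7.1
tool_pos: [0.4672, 0.2822, 0.2441]
orientation: [-1.467, -2.774, 0.006]
force: [-0.4, -0.3, -7.9]
opening: 0.0601
gripper_force: 40.0
```

Call:
jog_arm:
  rows:
    - [[0,0,0],[0,0,0]]
    - [[0,0,0],[0,0,0]]

```text
t: 7.3
tool_pos: [0.4684, 0.2798, 0.2457]
orientation: [-1.473, -2.773, 0.004]
force: [-0.4, -1.2, -5.5]
opening: 0.0602
gripper_force: 40.0
```

```bash
python3 log.py; python3 - <<'E'
from h import *
s=robot.read_state();print({k:np.round(s[k],4) for k in ('t','q','tool_pos','opening','force','wrist_torque')})
E
```

```text
{'t': np.float64(7.3), 'q': array([ 4.4490e-01, -2.4000e-02,  1.5990e+00, -5.0000e-04,  1.5693e+00,
       -1.4910e-01]), 'tool_pos': array([0.4684, 0.2798, 0.2457]), 'opening': np.float64(0.0602), 'force': array([-0.3743, -1.2079, -5.4691]), 'wrist_torque': array([-0.0747, -0.0061, -0.0402])}
```

```bash
python3 - <<'E'
import numpy as np,json
D=[(np.array(q),np.array(p)) for q,p,_ in map(json.loads,open('log.txt'))]
D+=[(np.array([1.02562375,.131178291,1.48927331,0,1.52299,0]),np.array([.26605,.5374,.2181])),(np.array([-.7602,.1967,1.8197,0,0,0]),np.array([.431,-.3389,.0085]))]
A=[];b=[]
for q,p in D:
    s2,c2,s,c=np.sin(q[1]),np.cos(q[1]),np.sin(q[1]+q[2]),np.cos(q[1]+q[2])
    u=p[0]*np.cos(q[0])+p[1]*np.sin(q[0]);print('lat',-p[0]*np.sin(q[0])+p[1]*np.cos(q[0]))
    A+=[[1,s2,s,c,0],[0,c2,c,-s,1]];b+=[u,p[2]]
x,r,k,sv=np.linalg.lstsq(np.array(A),np.array(b),rcond=None);print('a L1 L2 e h-d',x,sv,(np.array(A)@x-b).round(4))
E
```

```text
lat 0.051287895480660095
lat 0.05125955117386785
lat 0.051006151048578224
lat 0.051194374914309504
lat 0.05138739373593812
a L1 L2 e h-d [-0.00086073  0.37391549  0.55315956  0.05954344 -0.06604596] [3.85633823 3.15204071 0.26841822 0.25424274 0.23792257] [ 0.0006  0.0001 -0.0004  0.     -0.0002  0.0002  0.0001 -0.0004 -0.0002
  0.    ]
```

Call:
jog_arm:
  rows:
    - [[0,0,0],[0,0.05,0]]
    - [[0,0,0],[0,0.1,0]]
    - [[0,0,0],[0,0.15,0]]
    - [[0,0,0],[0,0.2,0]]
    - [[0,0,0],[0,0.2,0]]

```text
t: 7.8
tool_pos: [0.4698, 0.2776, 0.2458]
orientation: [-1.346, -2.518, -0.211]
force: [0.5, -0.2, -6.6]
opening: 0.0603
gripper_force: 40.0
```

```bash
python3 - <<'E'
from plan import *
s=robot.read_state();print({k:np.round(s[k],4) for k in ('t','q','tool_pos','opening')})
M=Ro.from_rotvec(s['orientation']).as_matrix();print(M.round(3))
q=s['q'];x=[-.00086,.3739,.5532,.0595]
s2,c2,sn,c=np.sin(q[1]),np.cos(q[1]),np.sin(q[1]+q[2]),np.cos(q[1]+q[2])
u=x[0]+x[1]*s2+x[2]*sn+x[3]*c; C,S=np.cos(q[0]),np.sin(q[0])
w=np.array([u*C-.0512*S,u*S+.0512*C]);dp=s['tool_pos'][:2]-w;print('wrist xy',w,'d est',dp@M[:2,2]/(M[:2,2]@M[:2,2]))
z=x[1]*c2+x[2]*c-x[3]*sn; print('h from d: h=',s['tool_pos'][2]-z,'- d*',M[2,2])
E
```

```text
{'t': np.float64(7.8), 'q': array([ 0.2351,  0.0333,  1.5751,  0.2949,  1.6449, -0.3484]), 'tool_pos': array([0.4698, 0.2776, 0.2458]), 'opening': np.float64(0.0603)}
[[-0.528  0.831 -0.174]
 [ 0.791  0.556  0.256]
 [ 0.31  -0.003 -0.951]]
wrist xy [0.53478031 0.18071902] d est 0.37651839446098373
h from d: h= -0.047677909950883224 - d* -0.9507693362720641
```

```bash
cat > fk.py <<'E'
from plan import *
from scipy.optimize import least_squares
X=[-.00086,.3739,.5532,.0595]; LAT=.0512; d=.3765; H=-.066+d
lo=np.array([-2.96,-.89,.02,-1.34,0,-2.66]);hi=np.array([2.96,2.26,2.5,4.48,2.73,2.66])
def fk(q):
    a=q[1]+q[2];u=X[0]+X[1]*np.sin(q[1])+X[2]*np.sin(a)+X[3]*np.cos(a);z=H+X[1]*np.cos(q[1])+X[2]*np.cos(a)-X[3]*np.sin(a)
    C,S=np.cos(q[0]),np.sin(q[0]);w=np.array([u*C-LAT*S,u*S+LAT*C,z])
    R=Ro.from_euler('ZYZYZ',[q[0],a,q[3],q[4],q[5]+np.pi/2]);return w+R.apply([0,0,d]),R,w
def ik(p,R,q0):
    f=lambda q:np.r_[(fk(q)[0]-p)*5,(R.inv()*fk(q)[1]).as_rotvec()]
    s=least_squares(f,np.clip(q0,lo+1e-3,hi-1e-3),bounds=(lo,hi));return s.x,np.abs(s.fun).max()
E
python3 - <<'E'
from fk import *
q=np.array([.2351,.0333,1.5751,.2949,1.6449,-.3484]);p,R,w=fk(q);print(p,R.as_matrix().round(3))
for P in [(.44,.34),(.46,.32),(.45,.38)]:
  for Z in (.22,.26):
    for psi in (33,15,0,-15,-30):
        qq=q.copy();out=[]
        for t in list(range(20,116,5)):
            qq,e=ik(np.array([*P,Z]),down(psi)*Ro.from_rotvec([0,np.radians(t),0]),qq);out.append(e)
        print(P,Z,psi,'err',round(max(out),4),round(out[-1],3),'q',qq.round(2),'wrist',fk(qq)[2].round(3))
E
```

```text
Traceback (most recent call last):
  File "fk.py", line 8, in fk
    R=Ro.from_euler('ZYZYZ',[q[0],a,q[3],q[4],q[5]+np.pi/2]);return w+R.apply([0,0,d]),R,w
  File "scipy/spatial/transform/_rotation.pyx", line 1413, in scipy.spatial.transform._rotation.Rotation.from_euler
ValueError: Expected axis specification to be a non-empty string of upto 3 characters, got ZYZYZ
```

```bash
sed -i "s/Ro.from_euler('ZYZYZ',\[q\[0\],a,q\[3\],q\[4\],q\[5\]+np.pi\/2\])/Ro.from_euler('ZY',[q[0],a])*Ro.from_euler('ZYZ',[q[3],q[4],q[5]+np.pi\/2])/" fk.py
cat > scan.py <<'E'
from fk import *
q=np.array([.2351,.0333,1.5751,.2949,1.6449,-.3484]);p,R,w=fk(q);print(p,R.as_matrix().round(3))
for P in [(.44,.34),(.46,.32),(.45,.38)]:
  for Z in (.22,.26):
    for psi in (33,15,0,-15,-30):
        qq=q.copy();out=[]
        for t in list(range(20,116,5)):
            qq,e=ik(np.array([*P,Z]),down(psi)*Ro.from_rotvec([0,np.radians(t),0]),qq);out.append(e)
        print(P,Z,psi,'err',round(max(out),4),round(out[-1],3),'q',qq.round(2),'wrist',fk(qq)[2].round(3))
E
python3 scan.py
```

```text
[0.46912625 0.27723195 0.24598095] [[-0.528  0.831 -0.174]
 [ 0.791  0.556  0.256]
 [ 0.31  -0.003 -0.951]]
(0.44, 0.34) 0.22 33 err 0.0 0.0 q [ 0.    0.98  1.45  1.45  2.27 -0.77] wrist [0.626 0.054 0.061]
(0.44, 0.34) 0.22 15 err 0.0 0.0 q [-0.08  0.84  1.73  1.54  2.12 -0.94] wrist [0.528 0.01  0.061]
(0.44, 0.34) 0.22 0 err 0.0 0.0 q [-0.12  0.74  1.95  1.66  2.01 -1.08] wrist [ 0.44  -0.001  0.061]
(0.44, 0.34) 0.22 -15 err 0.0 0.0 q [-0.12  0.67  2.16  1.85  1.94 -1.23] wrist [0.352 0.01  0.061]
(0.44, 0.34) 0.22 -30 err 0.1105 0.0 q [-0.02  0.62  2.32  2.14  1.9  -1.38] wrist [0.269 0.044 0.061]
(0.44, 0.34) 0.26 33 err 0.0 0.0 q [ 0.    0.89  1.49  1.48  2.27 -0.72] wrist [0.626 0.054 0.101]
(0.44, 0.34) 0.26 15 err 0.0 0.0 q [-0.08  0.74  1.78  1.57  2.12 -0.87] wrist [0.528 0.01  0.101]
(0.44, 0.34) 0.26 0 err 0.0 0.0 q [-0.12  0.63  2.    1.69  2.01 -1.01] wrist [ 0.44  -0.001  0.101]
(0.44, 0.34) 0.26 -15 err 0.0 0.0 q [-0.12  0.53  2.21  1.88  1.92 -1.15] wrist [0.352 0.01  0.101]
(0.44, 0.34) 0.26 -30 err 0.1165 0.0 q [-0.02  0.45  2.39  2.17  1.85 -1.3 ] wrist [0.269 0
[... 1325 characters left out ...]
0.45, 0.38) 0.22 -15 err 0.0 0.0 q [-0.    0.68  2.13  1.96  1.9  -1.22] wrist [0.362 0.05  0.061]
(0.45, 0.38) 0.22 -30 err 0.0789 0.0 q [ 0.12  0.63  2.28  2.28  1.86 -1.38] wrist [0.279 0.084 0.061]
(0.45, 0.38) 0.26 33 err 0.0 0.0 q [ 0.07  0.92  1.45  1.55  2.23 -0.69] wrist [0.636 0.094 0.101]
(0.45, 0.38) 0.26 15 err 0.0 0.0 q [-0.    0.76  1.74  1.64  2.07 -0.86] wrist [0.538 0.05  0.101]
(0.45, 0.38) 0.26 0 err 0.0 0.0 q [-0.03  0.64  1.97  1.78  1.96 -1.  ] wrist [0.45  0.039 0.101]
(0.45, 0.38) 0.26 -15 err 0.0 0.0 q [-0.    0.54  2.18  1.98  1.87 -1.15] wrist [0.362 0.05  0.101]
(0.45, 0.38) 0.26 -30 err 0.0867 0.0 q [ 0.12  0.47  2.35  2.3   1.8  -1.31] wrist [0.279 0.084 0.101]
```

```bash
python3 - <<'E'
from fk import *
T=lambda t:down(0)*Ro.from_rotvec([0,np.radians(t),0])
tg=[([.476,.345,.25],T(20)),([.476,.345,.25],T(52)),([.476,.345,.24],T(85)),([.476,.345,.24],T(95)),([.476,.345,.24],T(103)),([.476,.345,.24],T(111))]
plan(tg,maxa=34)
q=np.array(robot.read_state()['q'])
for p,R in tg:
    q,e=ik(np.array(p),R,q);print(q.round(2),round(e,4),fk(q)[2].round(3))
E
```

```text
t 7.8 q [ 0.24  0.03  1.58  0.29  1.64 -0.35] p [0.4698 0.2776 0.2458]
rows x5: [[0.257, 0.213, 0.061], [-0.124, 0.021, 0.354]] -> [0.476  0.3451 0.25  ]
rows x5: [[-0.0, 0.0, -0.0], [0.0, 0.356, 0.0]] -> [0.476  0.3451 0.25  ]
rows x5: [[-0.04, 0.0, 0.03], [0.0, 0.367, 0.0]] -> [0.476  0.3449 0.24  ]
rows x3: [[0.0, 0.0, 0.001], [-0.0, 0.111, 0.0]] -> [0.476  0.3451 0.24  ]
rows x2: [[0.0, 0.0, -0.0], [-0.0, 0.089, 0.0]] -> [0.476  0.3451 0.24  ]
rows x2: [[0.0, 0.0, -0.0], [-0.0, 0.088, 0.0]] -> [0.476  0.3451 0.24  ]
[ 0.33 -0.08  1.69  0.33  1.43  0.3 ] 0.0 [0.476 0.216 0.604]
[-0.01 -0.11  1.95  0.92  1.42 -0.21] 0.0 [0.476 0.048 0.482]
[-0.17  0.24  2.03  1.39  1.64 -0.71] 0.0 [ 0.476 -0.03   0.273]
[-0.17  0.4   2.    1.5   1.75 -0.83] 0.0 [ 0.476 -0.03   0.207]
[-0.15  0.53  1.97  1.59  1.84 -0.91] 0.0 [ 0.476 -0.022  0.155]
[-0.12  0.66  1.92  1.67  1.94 -0.97] 0.0 [ 0.476 -0.006  0.105]
```

Call:
jog_arm:
  rows:
    - [[0.05,0.04,0.01],[-0.025,0.005,0.07]]
    - [[0.1,0.08,0.02],[-0.05,0.01,0.14]]
    - [[0.15,0.12,0.03],[-0.075,0.015,0.21]]
    - [[0.2,0.17,0.045],[-0.1,0.02,0.28]]
    - [[0.257,0.213,0.061],[-0.124,0.021,0.354]]

```text
t: 8.3
tool_pos: [0.4751, 0.3475, 0.2512]
orientation: [-2.035, -2.034, -0.361]
force: [0.8, 0.7, -6.3]
opening: 0.0601
gripper_force: 40.0
```

Call:
jog_arm:
  rows:
    - [[0,0,0],[0,0.07,0]]
    - [[0,0,0],[0,0.14,0]]
    - [[0,0,0],[0,0.21,0]]
    - [[0,0,0],[0,0.28,0]]
    - [[0,0,0],[0,0.356,0]]

```text
t: 8.8
tool_pos: [0.475, 0.3474, 0.2518]
orientation: [-1.673, -1.685, -0.824]
force: [-0.1, 0.8, -7.5]
opening: 0.0603
gripper_force: 40.0
```

Call:
jog_arm:
  rows:
    - [[0,0,0],[0,0.07,0]]
    - [[0,0,0],[0,0.14,0]]
    - [[-0.02,0,0.01],[0,0.21,0]]
    - [[-0.03,0,0.02],[0,0.29,0]]
    - [[-0.04,0,0.03],[0,0.367,0]]

```text
t: 9.3
tool_pos: [0.475, 0.3474, 0.2409]
orientation: [-1.267, -1.278, -1.168]
force: [0.2, 0.3, -6.3]
opening: 0.06
gripper_force: 40.0
```

Call:
jog_arm:
  rows:
    - [[0,0,0],[0,0,0]]
    - [[0,0,0],[0,0,0]]
    - [[0,0,0],[0,0,0]]

```text
t: 9.6
tool_pos: [0.4757, 0.3481, 0.2431]
orientation: [-1.267, -1.284, -1.166]
force: [0.0, 0.2, -4.7]
opening: 0.06
gripper_force: 40.0
```

```bash
python3 - <<'E'
from fk import *
T=lambda t:down(0)*Ro.from_rotvec([0,np.radians(t),0])
plan([([.476,.345,.24],T(97)),([.476,.345,.24],T(105)),([.476,.345,.24],T(111))])
print(robot.read_state()['force'],robot.read_state()['opening'])
E
```

```text
t 9.6 q [-0.17  0.24  2.02  1.39  1.64 -0.71] p [0.4757 0.3481 0.2431]
rows x3: [[-0.017, 0.001, -0.014], [-0.004, 0.135, 0.005]] -> [0.4759 0.345  0.24  ]
rows x2: [[-0.0, 0.0, -0.0], [0.0, 0.089, -0.0]] -> [0.4759 0.345  0.24  ]
rows x2: [[-0.0, 0.0, -0.0], [0.0, 0.067, -0.0]] -> [0.4759 0.345  0.24  ]
[ 0.01773938  0.17599565 -4.7023162 ] 0.05995913604499743
```

Call:
jog_arm:
  rows:
    - [[0,0,0],[0,0.04,0]]
    - [[-0.01,0,-0.01],[0,0.09,0]]
    - [[-0.017,0,-0.014],[0,0.135,0]]
    - [[-0.017,0,-0.014],[0,0.135,0]]

```text
t: 10.0
tool_pos: [0.4749, 0.3453, 0.2386]
orientation: [-1.11, -1.123, -1.263]
force: [-0.1, -0.1, -5.4]
opening: 0.0601
gripper_force: 40.0
```

Call:
jog_arm:
  rows:
    - [[0,0,0],[0,0.02,0]]
    - [[0,0,0],[0,0.04,0]]
    - [[0,0,0],[0,0.06,0]]
    - [[0,0,0],[0,0.08,0]]
    - [[0,0,0],[0,0.09,0]]

```text
t: 10.5
tool_pos: [0.4757, 0.3453, 0.2404]
orientation: [-1.003, -1.02, -1.322]
force: [-0.2, 0.1, -5.2]
opening: 0.06
gripper_force: 40.0
```

Call:
jog_arm:
  rows:
    - [[0,0,0],[0,0.02,0]]
    - [[0,0,0],[0,0.04,0]]
    - [[0,0,0],[0,0.07,0]]
    - [[0,0,0],[0,0.075,0]]
    - [[0,0,0],[0,0.075,0]]

```text
t: 11.0
tool_pos: [0.4753, 0.3452, 0.2391]
orientation: [-0.916, -0.928, -1.364]
force: [-0.4, -0.8, -5.1]
opening: 0.0601
gripper_force: 40.0
```

Call:
jog_arm:
  rows:
    - [[0,0,0],[0,0,0]]
    - [[0,0,0],[0,0,0]]
    - [[0,0,0],[0,0,0]]
    - [[0,0,0],[0,0,0]]
    - [[0,0,0],[0,0,0]]

```text
t: 11.5
tool_pos: [0.4751, 0.3448, 0.2384]
orientation: [-0.916, -0.925, -1.365]
force: [0.1, 0.2, -4.5]
opening: 0.0603
gripper_force: 40.0
```

```bash
python3 - <<'E'
from fk import *
a=cam('top')['frame'];b=cam('scene')['frame']
A=cv2.resize(a[160:260,100:250,::-1],(396,264),interpolation=cv2.INTER_CUBIC);B=cv2.resize(b[80:200,220:400,::-1],(396,264),interpolation=cv2.INTER_CUBIC)
cv2.imwrite('pics/pour.png',np.clip(np.hstack([A,B])*1.5,0,255))
s=robot.read_state();print(s['t'],s['tool_pos'],s['force'],Ro.from_rotvec(s['orientation']).as_matrix().round(3))
E
```

```text
11.6 [0.47505971 0.34483199 0.23834982] [ 1.01833099  0.16344853 -5.14738809] [[-0.001  1.    -0.006]
 [-0.376  0.005  0.927]
 [ 0.927  0.003  0.376]][ WARN:0@2.094] global loadsave.cpp:1063 imwrite_ Unsupported depth image for selected encoder is fallbacked to CV_8U.
```

View pics/pour.png

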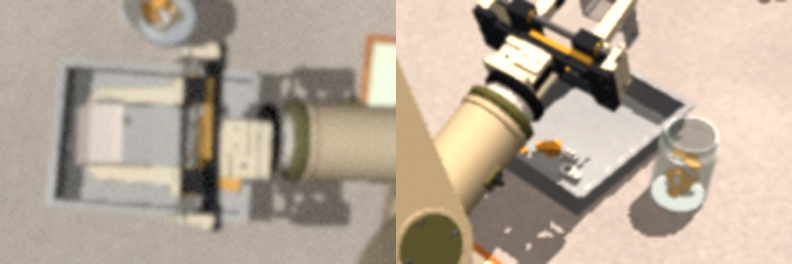

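```bash
python3 - <<'E'
from fk import *
T=lambda t:down(0)*Ro.from_rotvec([0,np.radians(t),0])
plan([([.476,.345,.25],T(80)),([.476,.345,.25],T(48)),([.476,.345,.24],T(16)),([.46,.19,.22],down(4)),([.431,-.339,.15],down(-8.2))],maxa=34,maxd=.18)
E
```

```text
t 11.6 q [-0.12  0.7   1.89  1.68  1.96 -0.98] p [0.4751 0.3448 0.2383]
rows x5: [[0.054, 0.005, 0.023], [-0.003, -0.356, 0.002]] -> [0.476  0.345  0.2501]
rows x5: [[-0.0, -0.0, -0.0], [-0.001, -0.356, -0.0]] -> [0.476  0.345  0.2501]
rows x5: [[-0.038, -0.0, 0.034], [0.0, -0.355, -0.0]] -> [0.476  0.345  0.2399]
rows x5: [[-0.772, -0.08, -0.119], [0.006, -0.178, -0.045]] -> [0.4599 0.1901 0.2201]
rows x5: [[-0.876, -0.11, 0.117], [0.0, -0.0, 0.045]] -> [0.4503 0.0137 0.1967]
rows x5: [[-0.882, -0.048, 0.116], [0.0, -0.0, 0.045]] -> [ 0.4407 -0.1626  0.1734]
rows x5: [[-0.883, 0.014, 0.117], [0.0, -0.0, 0.046]] -> [ 0.431 -0.339  0.15 ]
```

Call:
jog_arm:
  rows:
    - [[0.01,0,0.005],[0,-0.07,0]]
    - [[0.02,0,0.01],[0,-0.14,0]]
    - [[0.03,0,0.015],[0,-0.21,0]]
    - [[0.04,0,0.02],[0,-0.28,0]]
    - [[0.054,0.005,0.023],[-0.003,-0.356,0.002]]

```text
t: 12.1
tool_pos: [0.4757, 0.3445, 0.2494]
orientation: [-1.341, -1.338, -1.118]
force: [-0.2, 0.3, -4.6]
opening: 0.0598
gripper_force: 40.0
```

Call:
jog_arm:
  rows:
    - [[0,0,0],[0,-0.07,0]]
    - [[0,0,0],[0,-0.14,0]]
    - [[0,0,0],[0,-0.21,0]]
    - [[0,0,0],[0,-0.28,0]]
    - [[0,0,0],[-0.001,-0.356,0]]

```text
t: 12.6
tool_pos: [0.4754, 0.3443, 0.2498]
orientation: [-1.73, -1.727, -0.765]
force: [-0.7, 1.5, -4.5]
opening: 0.0601
gripper_force: 40.0
```

Call:
jog_arm:
  rows:
    - [[0,0,0],[0,-0.07,0]]
    - [[0,0,0],[0,-0.14,0]]
    - [[0,0,0],[0,-0.21,0]]
    - [[-0.02,0,0.02],[0,-0.28,0]]
    - [[-0.038,0,0.034],[0,-0.355,0]]

```text
t: 13.1
tool_pos: [0.4753, 0.3445, 0.2398]
orientation: [-2.075, -2.073, -0.287]
force: [-0.2, 0.3, -5.5]
opening: 0.0599
gripper_force: 40.0
```

Call:
jog_arm:
  rows:
    - [[-0.15,-0.01,-0.02],[0,-0.04,-0.01]]
    - [[-0.31,-0.03,-0.05],[0,-0.07,-0.02]]
    - [[-0.46,-0.05,-0.07],[0,-0.11,-0.03]]
    - [[-0.62,-0.065,-0.1],[0,-0.14,-0.036]]
    - [[-0.772,-0.08,-0.119],[0.006,-0.178,-0.045]]

```text
t: 13.6
tool_pos: [0.4584, 0.1888, 0.2195]
orientation: [-2.141, -2.299, 0.004]
force: [-0.5, -0.2, -4.0]
opening: 0.0598
gripper_force: 40.0
```

Call:
jog_arm:
  rows:
    - [[-0.17,-0.02,0.02],[0,0,0.01]]
    - [[-0.35,-0.04,0.05],[0,0,0.02]]
    - [[-0.53,-0.07,0.07],[0,0,0.03]]
    - [[-0.7,-0.09,0.1],[0,0,0.04]]
    - [[-0.876,-0.11,0.117],[0,0,0.045]]

```text
t: 14.1
tool_pos: [0.4486, 0.013, 0.1954]
orientation: [-2.22, -2.219, 0.001]
force: [0.0, -0.3, -5.3]
opening: 0.0598
gripper_force: 40.0
```

Call:
jog_arm:
  rows:
    - [[-0.17,-0.01,0.02],[0,0,0.01]]
    - [[-0.35,-0.02,0.05],[0,0,0.02]]
    - [[-0.53,-0.03,0.07],[0,0,0.03]]
    - [[-0.7,-0.04,0.1],[0,0,0.04]]
    - [[-0.882,-0.048,0.116],[0,0,0.045]]

```text
t: 14.6
tool_pos: [0.4392, -0.1629, 0.1722]
orientation: [-2.297, -2.138, -0.001]
force: [0.3, 0.8, -5.2]
opening: 0.06
gripper_force: 40.0
```

Call:
jog_arm:
  rows:
    - [[-0.25,0,0.02],[0,0,0.01]]
    - [[-0.48,0,0.05],[0,0,0.02]]
    - [[-0.68,0,0.07],[0,0,0.03]]
    - [[-0.82,0.01,0.1],[0,0,0.04]]
    - [[-0.883,0.014,0.117],[0,0,0.046]]

```text
t: 15.1
tool_pos: [0.4295, -0.3403, 0.1485]
orientation: [-2.376, -2.051, -0.001]
force: [0.1, 0.2, -4.7]
opening: 0.0597
gripper_force: 40.0
```

Call:
jog_arm:
  rows:
    - [[0,0,0],[0,0,0]]
    - [[0,0,0],[0,0,0]]
    - [[0,0,0],[0,0,0]]

```text
t: 15.4
tool_pos: [0.4312, -0.3375, 0.15]
orientation: [-2.373, -2.058, -0.002]
force: [0.4, 0.7, -3.7]
opening: 0.0602
gripper_force: 40.0
```

```bash
python3 - <<'E'
from plan import *
a=cam('top')['frame'];b=cam('scene')['frame']
A=cv2.resize(a[170:260,105:210,::-1],(396,340),interpolation=cv2.INTER_CUBIC);B=cv2.resize(b[90:180,250:355,::-1],(396,340),interpolation=cv2.INTER_CUBIC)
cv2.imwrite('pics/tray.png',np.clip(np.hstack([A,B]).astype(float)*1.5,0,255).astype(np.uint8))
plan([([.435,-.339,.06],down(-8.2)),([.435,-.339,.0095],down(-8.2))]);s=robot.read_state();print(s['force'],Ro.from_rotvec(s['orientation']).as_matrix().round(3))
E
```

```text
t 15.5 q [-0.76  0.03  1.72  0.    1.39 -0.62] p [ 0.4314 -0.3378  0.1503]
rows x3: [[-0.003, 0.018, 0.451], [0.001, -0.0, 0.001]] -> [ 0.435  -0.3389  0.0601]
rows x3: [[-0.001, 0.0, 0.253], [-0.0, -0.0, -0.0]] -> [ 0.435  -0.3391  0.0095]
[-0.07485984  0.02606496 -4.24915742] [[ 0.141  0.99   0.001]
 [ 0.99  -0.141  0.   ]
 [ 0.001  0.001 -1.   ]]
```

View pics/tray.png

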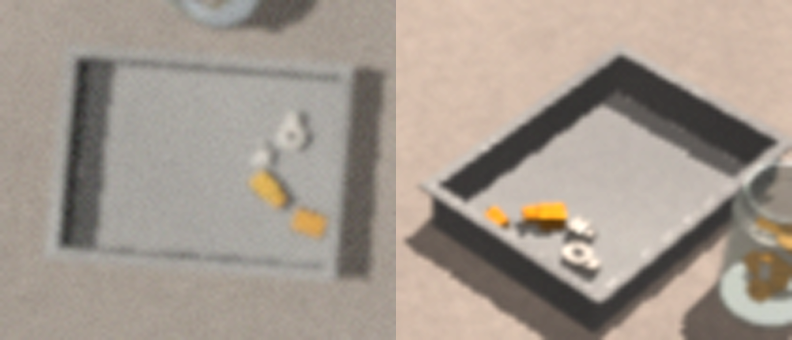

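All four parts are in the tray: the follower at (292,133), the latch bolt at (262,157), and the brass parts at (268,188) and (309,222). Lowering the case now.

Call:
jog_arm:
  rows:
    - [[0,0.01,0.12],[0,0,0]]
    - [[0,0.018,0.3],[0,0,0]]
    - [[-0.003,0.018,0.451],[0,0,0]]
    - [[-0.003,0.018,0.451],[0,0,0]]

```text
t: 15.9
tool_pos: [0.4318, -0.3365, 0.055]
orientation: [-2.367, -2.053, -0.0]
force: [-1.8, 1.1, -5.0]
opening: 0.0595
gripper_force: 40.0
```

Call:
jog_arm:
  rows:
    - [[0,0,0.1],[0,0,0]]
    - [[0,0,0.18],[0,0,0]]
    - [[0,0,0.22],[0,0,0]]
    - [[0,0,0.24],[0,0,0]]
    - [[0,0,0.243],[0,0,0]]

```text
t: 16.4
tool_pos: [0.4346, -0.34, 0.0112]
orientation: [2.375, 2.057, 0.001]
force: [-0.4, 0.2, -5.1]
opening: 0.0599
gripper_force: 40.0
```

Call:
jog_arm:
  rows:
    - [[0,0,0.005],[0,0,0]]
    - [[0,0,0.01],[0,0,0]]
    - [[0,0,0.015],[0,0,0]]

```text
t: 16.7
tool_pos: [0.435, -0.3404, 0.0087]
orientation: [2.374, 2.056, 0.001]
force: [0.0, -0.8, -4.8]
opening: 0.0596
gripper_force: 40.0
```

Call:
jog_arm:
  rows:
    - [[0,0,0.003],[0,0,0]]
    - [[0,0,0.006],[0,0,0]]
    - [[0,0,0.006],[0,0,0]]

```text
t: 17.0
tool_pos: [0.4352, -0.3407, 0.0086]
orientation: [2.373, 2.056, 0.002]
force: [-3.3, 3.4, 7.3]
opening: 0.06
gripper_force: 40.0
```

Call:
jog_arm:
  rows:
    - [[0,0,0.003],[0,0,0]]
    - [[0,0,0.004],[0,0,0]]
    - [[0,0,0.004],[0,0,0]]

```text
t: 17.3
tool_pos: [0.4355, -0.3409, 0.0085]
orientation: [2.373, 2.055, 0.002]
force: [-6.0, 4.9, 13.2]
opening: 0.0601
gripper_force: 40.0
```

Call:
jog_arm:
  rows:
    - [[0,0,-0.006],[0,0,0]]
    - [[0,0,-0.006],[0,0,0]]
    - [[0,0,-0.006],[0,0,0]]
    - [[0,0,-0.006],[0,0,0]]
    - [[0,0,-0.006],[0,0,0]]
  hand: -1

```text
t: 17.8
tool_pos: [0.4346, -0.34, 0.0072]
orientation: [2.375, 2.057, 0.001]
force: [-0.1, 0.0, -0.3]
opening: 0.0918
gripper_force: 0.0
```

```bash
python3 - <<'E'
from plan import *
s=robot.read_state();print(s['opening'],s['gripper_force'],Ro.from_rotvec(s['orientation']).as_matrix().round(4))
yc=47.6 # cover y axis angle = 137.6+90 -> tool y at 47.6 (=+180)
plan([([.435,-.34,.15],down(-8.2)),([.50,-.02,.17],down(25)),([.529,.0127,.15],down(yc)),([.529,.0127,.06],down(yc))],maxd=.19)
E
```

```text
0.09183594623547256 0.0 [[ 1.427e-01  9.898e-01  7.000e-04]
 [ 9.898e-01 -1.427e-01  4.000e-04]
 [ 5.000e-04  7.000e-04 -1.000e+00]]
t 17.8 q [-0.76  0.21  1.81  0.    1.12 -0.61] p [ 0.4346 -0.34    0.0072]
rows x4: [[0.001, 0.003, -0.714], [0.0, -0.0, -0.0]] -> [ 0.4351 -0.34    0.15  ]
rows x5: [[0.815, 0.047, -0.05], [0.0, -0.0, -0.184]] -> [ 0.4676 -0.18    0.1601]
rows x5: [[0.768, 0.276, -0.049], [0.001, -0.0, -0.185]] -> [ 0.4999 -0.02    0.17  ]
rows x4: [[0.087, 0.201, 0.1], [-0.0, -0.0, -0.251]] -> [0.529  0.0128 0.15  ]
rows x3: [[-0.001, 0.0, 0.45], [-0.0, -0.0, -0.0]] -> [0.5291 0.0126 0.06  ]
```

```bash
python3 - <<'E'
from plan import *
plan([([.435,-.34,.15],down(-8.2)),([.47,-.18,.16],down(-49)),([.50,-.02,.17],down(-90)),([.529,.0127,.15],down(-132.4)),([.529,.0127,.05],down(-132.4))],maxd=.19,maxa=43)
E
```

```text
t 17.8 q [-0.76  0.21  1.81  0.    1.12 -0.61] p [ 0.4346 -0.34    0.0072]
rows x4: [[0.001, 0.003, -0.714], [0.0, -0.0, -0.0]] -> [ 0.4351 -0.34    0.15  ]
rows x6: [[0.817, 0.059, -0.049], [0.0, -0.0, 0.453]] -> [ 0.4701 -0.1799  0.1599]
rows x6: [[0.638, -0.505, -0.05], [-0.0, -0.001, 0.456]] -> [ 0.5  -0.02  0.17]
rows x6: [[0.145, -0.163, 0.1], [0.0, 0.0, 0.471]] -> [0.529  0.0126 0.15  ]
rows x3: [[-0.0, -0.0, 0.5], [0.0, 0.0, -0.0]] -> [0.529  0.0126 0.05  ]
```

Call:
jog_arm:
  rows:
    - [[0,0,-0.1],[0,0,0]]
    - [[0,0,-0.3],[0,0,0]]
    - [[0,0,-0.5],[0,0,0]]
    - [[0,0,-0.714],[0,0,0]]

```text
t: 18.2
tool_pos: [0.4339, -0.3396, 0.1509]
orientation: [-2.374, -2.056, -0.001]
force: [0.9, -0.6, -0.3]
opening: 0.0928
gripper_force: 0.0
```

Call:
jog_arm:
  rows:
    - [[0.16,0.01,-0.01],[0,0,0.09]]
    - [[0.32,0.02,-0.02],[0,0,0.18]]
    - [[0.48,0.03,-0.03],[0,0,0.27]]
    - [[0.64,0.04,-0.04],[0,0,0.36]]
    - [[0.817,0.059,-0.049],[0,0,0.453]]
  hand: 0

```text
t: 18.7
tool_pos: [0.4694, -0.1791, 0.1601]
orientation: [2.946, 1.091, 0.001]
force: [0.2, 0.9, 0.2]
opening: 0.0574
gripper_force: 0.0
```

Call:
jog_arm:
  rows:
    - [[0.13,-0.1,-0.01],[0,0,0.09]]
    - [[0.26,-0.2,-0.02],[0,0,0.18]]
    - [[0.38,-0.3,-0.03],[0,0,0.27]]
    - [[0.51,-0.4,-0.04],[0,0,0.36]]
    - [[0.638,-0.505,-0.05],[0,0,0.456]]

```text
t: 19.2
tool_pos: [0.4995, -0.0188, 0.1701]
orientation: [-3.141, 0.009, -0.002]
force: [0.7, -0.9, 0.1]
opening: 0.0468
gripper_force: 0.0
```

Call:
jog_arm:
  rows:
    - [[0.03,-0.03,0.02],[0,0,0.094]]
    - [[0.06,-0.06,0.04],[0,0,0.188]]
    - [[0.09,-0.09,0.06],[0,0,0.282]]
    - [[0.12,-0.12,0.08],[0,0,0.376]]
    - [[0.145,-0.163,0.1],[0,0,0.471]]

```text
t: 19.7
tool_pos: [0.5286, 0.0127, 0.1498]
orientation: [-2.925, 1.144, -0.001]
force: [-0.6, 0.3, 0.2]
opening: 0.0464
gripper_force: 0.0
```

Call:
jog_arm:
  rows:
    - [[0,0,0.1],[0,0,0]]
    - [[0,0,0.3],[0,0,0]]
    - [[0,0,0.45],[0,0,0]]
    - [[0,0,0.5],[0,0,0]]
    - [[0,0,0.5],[0,0,0]]

```text
t: 20.2
tool_pos: [0.5269, 0.0127, 0.0485]
orientation: [2.929, -1.135, -0.005]
force: [-0.6, -0.2, 1.7]
opening: 0.0464
gripper_force: 0.0
```

```bash
python3 - <<'E'
from plan import *
plan([([.529,.0127,.0105],down(-132.4))]);print(robot.read_state()['opening'],robot.read_state()['q'])
tiles=[]
for n,(x,y,w,h) in [('top',(342,205,75,50)),('scene',(65,255,90,60))]:
    m=0
    for i in range(4): c=cam(n);m=m+c['frame'].astype(float)/4
    np.save(n+'_avg.npy',m)
    t=m[y:y+h,x:x+w];t=np.clip(t*(255/np.percentile(t,99.5)),0,255).astype(np.uint8)[:,:,::-1]
    tiles.append(cv2.resize(t,(780,520) if 0 else (396,264),interpolation=cv2.INTER_CUBIC))
m=np.load('top_avg.npy');x,y,w,h=225,165,90,60;t=np.clip(m[y:y+h,x:x+w]*1.6,0,255).astype(np.uint8)[:,:,::-1]
tiles.append(cv2.resize(t,(396,264),interpolation=cv2.INTER_CUBIC))
m=np.load('scene_avg.npy');x,y,w,h=190,170,120,80;t=np.clip(m[y:y+h,x:x+w]*1.2,0,255).astype(np.uint8)[:,:,::-1]
tiles.append(cv2.resize(t,(396,264),interpolation=cv2.INTER_CUBIC))
cv2.imwrite('pics/c2.png',np.vstack([np.hstack(tiles[:2]),np.hstack(tiles[2:])]))
E
```

```text
t 20.2 q [-0.07  0.09  1.86  0.    1.2   2.24] p [0.5269 0.0127 0.0485]
rows x2: [[0.008, -0.007, 0.19], [0.001, 0.002, 0.0]] -> [0.529  0.0126 0.0105]
0.04642307453590193 [-7.35304860e-02  9.00133629e-02  1.85526239e+00  3.90681017e-04
  1.19924355e+00  2.23641836e+00]
```

View pics/c2.png

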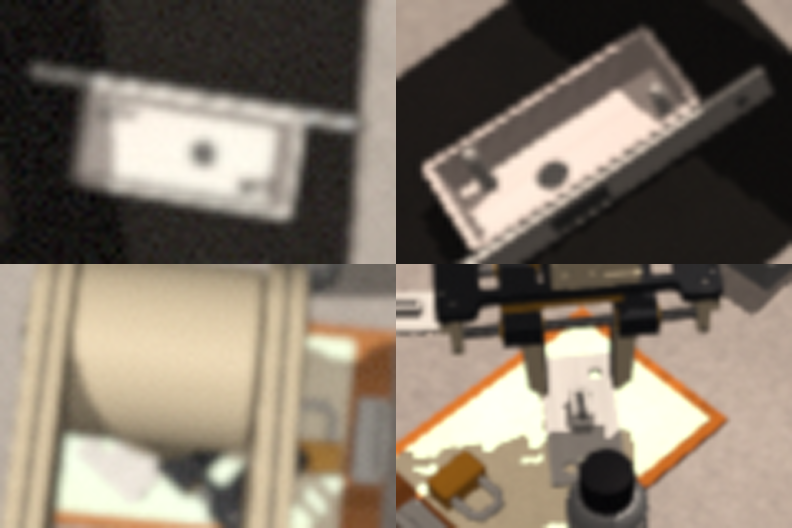

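Call:
jog_arm:
  rows:
    - [[0,0,0.06],[0,0,0]]
    - [[0.004,-0.003,0.12],[0,0.001,0]]
    - [[0.006,-0.005,0.16],[0,0.002,0]]
    - [[0.006,-0.006,0.185],[0,0.002,0]]
    - [[0.006,-0.006,0.185],[0,0.002,0]]

```text
t: 21.1
tool_pos: [0.5291, 0.0127, 0.0116]
orientation: [2.928, -1.134, 0.002]
force: [-0.5, 0.5, 0.1]
opening: 0.0465
gripper_force: 0.0
```

Call:
jog_arm:
  rows:
    - [[0,0,0],[0,0,0]]
    - [[0,0,0],[0,0,0]]

```text
t: 21.3
tool_pos: [0.5307, 0.0126, 0.0136]
orientation: [2.929, -1.135, 0.007]
force: [0.2, 0.0, -1.0]
opening: 0.0466
gripper_force: 0.0
```

```bash
cat > edges.py <<'E'
from h import *
from scipy.ndimage import map_coordinates
def prof(m,c,o,yaw,axis,end,span,z,rng=.02):
    a=np.radians(yaw);ex=np.array([np.cos(a),np.sin(a)]);ey=np.array([-ex[1],ex[0]])
    if axis=='y':ex,ey=ey,ex
    s=np.arange(-rng,rng,.0005);v=np.zeros(len(s));g=m.max(2)
    for k in np.linspace(-span,span,25):
        P=[proj(c,[*(o+(end+np.sign(end)*t)*ex+k*ey),z]) for t in s];P=np.array(P);v+=map_coordinates(g,[P[:,1],P[:,0]],order=1)/25
    return s,v
E
python3 - <<'E'
from edges import *
o=np.array([.4333,-.3405])
for n in('scene','top'):
    m=np.load(n+'_avg.npy');c=np.load(n+'_c.npy',allow_pickle=True).item()
    for ax,end,sp in[('x',.06,.02),('x',-.06,.02),('y',-.028,.05)]:
        s,v=prof(m,c,o,-98.2,ax,end,sp,.033);print(n,ax,end,v[::3].round().astype(int))
print(robot.read_state()['tool_pos'])
E
```

```text
scene x 0.06 [135 134 136 144 151 153 152 150 144 132 127 145 179 197 165  92  37  20
  18  18  19  20  22  25  26  26  26]
scene x -0.06 [103  98  95  97 100 103 101  94  87  84  90 102 105  87  55  28  16  14
  14  14  14  14  14  14  14  14  14]
scene y -0.028 [ 88  84  84  84  85  85  86  87  88  94 109 132 143 128  94  58  34  25
  23  23  23  23  23  23  22  22  22]
top x 0.06 [140 139 137 133 127 119 111 104 101 101 104 107 108 106  99  85  68  50
  36  28  25  24  24  24  25  25  25]
top x -0.06 [137 131 124 117 110 104 100  97  96  95  94  92  87  80  71  60  49  38
  30  22  18  15  15  15  14  13  13]
top y -0.028 [141 140 139 138 137 137 135 132 127 121 116 112 105  94  79  61  44  32
  26  24  23  23  23  23  23  23  23]
[0.53066974 0.01261535 0.01356063]
```

Call:
jog_arm:
  rows:
    - [[-0.004,0.003,0.01],[0,0,0]]
    - [[-0.006,0.006,0.02],[0,0,0]]
    - [[-0.006,0.006,0.02],[0,0,0]]
    - [[-0.006,0.006,0.02],[0,0,0]]

```text
t: 21.7
tool_pos: [0.5284, 0.0126, 0.0091]
orientation: [2.929, -1.135, 0.005]
force: [0.3, -0.4, -0.4]
opening: 0.0465
gripper_force: 0.0
```

```bash
python3 - <<'E'
from plan import *
plan([([.529,.0127,.0093],down(-132.4))]);print(robot.read_state()['force'])
E
```

```text
t 21.7 q [-0.07  0.15  1.88 -0.    1.12  2.24] p [0.5284 0.0126 0.0091]
rows x2: [[0.002, -0.002, -0.001], [-0.0, -0.002, 0.0]] -> [0.529  0.0126 0.0093]
[ 0.32812084 -0.39997532 -0.4157866 ]
```

Call:
jog_arm:
  rows:
    - [[0.001,-0.001,0],[0,0,0]]
    - [[0.001,-0.001,0],[0,0,0]]
    - [[0.001,-0.001,0],[0,0,0]]
    - [[0.001,-0.001,0],[0,0,0]]
    - [[0.001,-0.001,0],[0,0,0]]
  hand: 1
  squeeze: 40

```text
t: 22.2
tool_pos: [0.5289, 0.0126, 0.0092]
orientation: [2.929, -1.135, 0.006]
force: [1.6, -0.3, -0.8]
opening: 0.0156
gripper_force: 40.0
```

```bash
python3 - <<'E'
from plan import *
plan([([.529,.0127,.13],down(-132.4)),([.5,-.06,.13],down(-91)),([.46,-.2,.13],down(-50)),([.433,-.341,.10],down(-8.2))],maxd=.19,maxa=43);s=robot.read_state();print(s['force'],s['opening'],s['gripper_force'])
E
```

```text
t 22.2 q [-0.07  0.15  1.87 -0.    1.12  2.24] p [0.5289 0.0126 0.0092]
rows x4: [[0.002, -0.001, -0.604], [-0.001, -0.002, 0.0]] -> [0.5289 0.0127 0.13  ]
rows x6: [[0.138, 0.366, 0.0], [0.0, -0.0, -0.46]] -> [ 0.5  -0.06  0.13]
rows x6: [[-0.188, 0.703, 0.001], [0.0, 0.0, -0.455]] -> [ 0.4601 -0.1999  0.1299]
rows x6: [[-0.557, 0.453, 0.15], [0.0, 0.0, -0.465]] -> [ 0.4329 -0.341   0.1001]
[ 1.58628369 -0.32954135 -0.79361849] 0.015592537653135747 40.000022649765015
```

Call:
jog_arm:
  rows:
    - [[0,0,-0.05],[0,0,0]]
    - [[0,0,-0.18],[0,-0.001,0]]
    - [[0,0,-0.35],[-0.001,-0.002,0]]
    - [[0,0,-0.5],[-0.001,-0.002,0]]
    - [[0.002,-0.001,-0.604],[-0.001,-0.002,0]]

```text
t: 22.7
tool_pos: [0.5297, 0.0126, 0.133]
orientation: [2.929, -1.135, 0.004]
force: [0.5, -0.1, -1.6]
opening: 0.0154
gripper_force: 40.0
```

Call:
jog_arm:
  rows:
    - [[0.03,0.07,0],[0,0,-0.09]]
    - [[0.06,0.14,0],[0,0,-0.18]]
    - [[0.09,0.21,0],[0,0,-0.27]]
    - [[0.11,0.29,0],[0,0,-0.36]]
    - [[0.138,0.366,0],[0,0,-0.45]]

```text
t: 23.2
tool_pos: [0.4994, -0.0605, 0.1305]
orientation: [3.14, -0.041, -0.001]
force: [0.4, 0.4, -3.2]
opening: 0.0159
gripper_force: 40.0
```

Call:
jog_arm:
  rows:
    - [[-0.04,0.14,0],[0,0,-0.09]]
    - [[-0.08,0.28,0],[0,0,-0.18]]
    - [[-0.12,0.42,0],[0,0,-0.27]]
    - [[-0.15,0.56,0],[0,0,-0.36]]
    - [[-0.188,0.703,0],[0,0,-0.455]]

```text
t: 23.7
tool_pos: [0.4573, -0.2003, 0.1307]
orientation: [2.956, 1.06, -0.0]
force: [-0.9, -0.5, -1.8]
opening: 0.0159
gripper_force: 40.0
```

Call:
jog_arm:
  rows:
    - [[-0.14,0.11,0.03],[0,0,-0.09]]
    - [[-0.28,0.22,0.06],[0,0,-0.18]]
    - [[-0.4,0.32,0.1],[0,0,-0.27]]
    - [[-0.5,0.4,0.13],[0,0,-0.36]]
    - [[-0.557,0.453,0.15],[0,0,-0.455]]

```text
t: 24.2
tool_pos: [0.4274, -0.3416, 0.1001]
orientation: [2.401, 2.025, -0.002]
force: [0.1, -0.0, -2.5]
opening: 0.0155
gripper_force: 40.0
```

Call:
jog_arm:
  rows:
    - [[0,0,0],[0,0,0]]
    - [[0,0,0],[0,0,0]]
    - [[0,0,0],[0,0,0]]
    - [[0,0,0],[0,0,0]]

```text
t: 24.6
tool_pos: [0.4289, -0.3392, 0.1007]
orientation: [2.406, 2.019, -0.001]
force: [-0.1, -0.1, -2.1]
opening: 0.0154
gripper_force: 40.0
```

```bash
python3 - <<'E'
from plan import *
plan([([.4333,-.3407,.055],down(-8.2))]);s=robot.read_state();print(s['force'],s['opening'],Ro.from_rotvec(s['orientation']).as_matrix().round(4))
E
```

```text
t 24.6 q [-0.76  0.07  1.77 -0.    1.3  -0.59] p [ 0.4289 -0.3392  0.1007]
rows x2: [[-0.003, 0.023, 0.228], [0.0, 0.001, -0.02]] -> [ 0.4333 -0.3406  0.0551]
[-0.07159043 -0.12942972 -2.11587031] 0.015387071119628833 [[ 1.738e-01  9.848e-01  2.000e-04]
 [ 9.848e-01 -1.738e-01 -1.000e-03]
 [-1.000e-03  3.000e-04 -1.000e+00]]
```

Call:
jog_arm:
  rows:
    - [[0,0.01,0.1],[0,0.001,-0.01]]
    - [[-0.003,0.02,0.18],[0,0.001,-0.02]]
    - [[-0.003,0.023,0.224],[0,0.001,-0.02]]
    - [[-0.003,0.023,0.224],[0,0.001,-0.02]]
    - [[-0.003,0.023,0.224],[0,0.001,-0.02]]

```text
t: 25.1
tool_pos: [0.4328, -0.3411, 0.0554]
orientation: [-2.373, -2.057, -0.001]
force: [-0.1, 0.0, -2.2]
opening: 0.0158
gripper_force: 40.0
```

Call:
jog_arm:
  rows:
    - [[0,0,0],[0,0,0]]
    - [[0,0,0],[0,0,0]]
    - [[0,0,0],[0,0,0]]

```text
t: 25.4
tool_pos: [0.4332, -0.3417, 0.0561]
orientation: [2.374, 2.057, 0.001]
force: [-0.0, 0.0, -1.4]
opening: 0.0153
gripper_force: 40.0
```

```bash
python3 - <<'E'
from edges import *
from plan import plan,down
P=plan([([.4333,-.3407,.048],down(-8.2))])
s0=robot.read_state();tz=s0['tool_pos'][2]-.0092+.004+.004
o=s0['tool_pos'][:2]+.0005*np.array([-.1426,-.9898]);print(o,tz,s0['force'])
T=[]
for n,(x,y,w,h) in [('top',(342,200,75,57)),('scene',(65,245,90,68))]:
    m=0
    for i in range(4): c=cam(n);m=m+c['frame'].astype(float)/4
    np.save(n+'_h.npy',m)
    for ax,end,sp in[('x',.06,.02),('x',-.06,.02),('y',-.028,.04),('y',.028,.04)]:
        s,v=prof(m,c,o,-98.2,ax,end,sp,tz);print(n,ax,end,v[::3].round().astype(int))
    t=m[y:y+h,x:x+w];t=np.clip(t*(255/np.percentile(t,99)),0,255).astype(np.uint8)[:,:,::-1];T.append(cv2.resize(t,(396,300),interpolation=cv2.INTER_CUBIC))
cv2.imwrite('pics/hov.png',np.hstack(T))
E
```

```text
t 25.4 q [-0.76  0.14  1.79  0.    1.22 -0.62] p [ 0.4332 -0.3417  0.0561]
rows x2: [[0.005, -0.0, 0.04], [0.0, -0.0, 0.0]] -> [ 0.4333 -0.3407  0.0481]
[ 0.43310984 -0.34216754] 0.0548934604686821 [-0.0419473   0.04666302 -1.40553399]
top x 0.06 [ 98 100 103 105 107 108 110 112 113 115 115 114 112 110 107 104 101  97
  95  92  90  87  84  82  79  77  75]
top x -0.06 [134 133 133 133 134 136 137 137 136 133 127 120 114 111 112 115 116 113
 105  94  80  65  52  41  33  28  26]
top y -0.028 [ 96  97  97  98  99  99 100 101 101 102 101  99  96  91  86  80  75  72
  70  71  71  73  73  74  75  76  77]
top y 0.028 [97 96 95 94 93 92 90 88 86 85 84 83 82 79 76 71 65 57 50 44 40 37 36 36
 36 37 36]
scene x 0.06 [76 82 83 84 85 87 90 91 92 92 92 92 92 91 83 62 33 15 11 11 12 14 15 15
 14 14 13]
scene x -0.06 [ 34  38  52  85 128 159 174 179 180 180 179 174 153 111  64  34  25  23
  23  23  23  23  23  23  23  23  23]
scene y -0.028 [35 33 32 32 31 31 31 32 33 34 36 38 39 36 31 27 26 26 26 28 30 31 30 27
 25 24 25]
scene y 0.028 [ 25  19  17  20  30  44  57  65  66  66  67  70  72  74  80  90 100 106
 109 111 112 110 106 106 113 121 118]
```

View pics/hov.png

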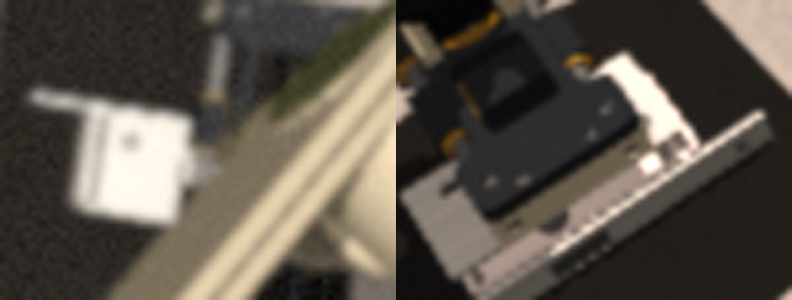

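Call:
jog_arm:
  rows:
    - [[0.007,0,0],[0,0,0]]
    - [[0.013,0,0.01],[0,0,0]]
    - [[0.013,0,0.02],[0,0,0]]
    - [[0.013,0,0.03],[0,0,0]]
    - [[0.013,0,0.035],[0,0,0]]

```text
t: 26.3
tool_pos: [0.4331, -0.3386, 0.048]
orientation: [-2.373, -2.057, -0.001]
force: [0.1, -0.1, -2.3]
opening: 0.0156
gripper_force: 40.0
```

Call:
jog_arm:
  rows:
    - [[0,0,0],[0,0,0]]
    - [[0,0,0],[0,0,0]]
    - [[0,0,0],[0,0,0]]

```text
t: 26.6
tool_pos: [0.4333, -0.3388, 0.0485]
orientation: [-2.374, -2.058, -0.001]
force: [0.1, 0.4, -2.2]
opening: 0.0153
gripper_force: 40.0
```

Call:
jog_arm:
  rows:
    - [[0,0,0.005],[0,0,0]]
    - [[0,0,0.01],[0,0,0]]
    - [[0,0,0.015],[0,0,0]]
    - [[0,0,0.015],[0,0,0]]

```text
t: 27.0
tool_pos: [0.4331, -0.3386, 0.0452]
orientation: [-2.373, -2.057, -0.001]
force: [0.2, -1.0, -1.9]
opening: 0.0154
gripper_force: 40.0
```

Call:
jog_arm:
  rows:
    - [[0,0,0.005],[0,0,0]]
    - [[0,0,0.01],[0,0,0]]
    - [[0,0,0.01],[0,0,0]]

```text
t: 27.3
tool_pos: [0.4332, -0.3387, 0.0433]
orientation: [-2.373, -2.057, -0.001]
force: [-0.3, 0.2, -2.1]
opening: 0.0157
gripper_force: 40.0
```

Call:
jog_arm:
  rows:
    - [[0,0,0.004],[0,0,0]]
    - [[0,0,0.008],[0,0,0]]
    - [[0,0,0.008],[0,0,0]]

```text
t: 27.6
tool_pos: [0.4333, -0.3386, 0.0417]
orientation: [-2.373, -2.057, -0.001]
force: [1.5, 1.1, -2.0]
opening: 0.0155
gripper_force: 40.0
```

Call:
jog_arm:
  rows:
    - [[0,0,0.004],[0,0,0]]
    - [[0,0,0.008],[0,0,0]]
    - [[0,0,0.008],[0,0,0]]

```text
t: 27.9
tool_pos: [0.4333, -0.3386, 0.0401]
orientation: [-2.373, -2.057, -0.001]
force: [1.1, 1.3, -3.2]
opening: 0.0156
gripper_force: 40.0
```

Call:
jog_arm:
  rows:
    - [[0,0,0.003],[0,0,0]]
    - [[0,0,0.006],[0,0,0]]
    - [[0,0,0.006],[0,0,0]]

```text
t: 28.2
tool_pos: [0.4333, -0.3388, 0.039]
orientation: [-2.373, -2.057, -0.001]
force: [0.8, 0.4, -2.2]
opening: 0.0158
gripper_force: 40.0
```

Call:
jog_arm:
  rows:
    - [[0,0,0.002],[0,0,0]]
    - [[0,0,0.004],[0,0,0]]
    - [[0,0,0.004],[0,0,0]]

```text
t: 28.5
tool_pos: [0.4332, -0.3388, 0.0382]
orientation: [-2.373, -2.057, -0.001]
force: [1.0, 1.1, -1.7]
opening: 0.0155
gripper_force: 40.0
```

Call:
jog_arm:
  rows:
    - [[0,0,0.002],[0,0,0]]
    - [[0,0,0.004],[0,0,0]]
    - [[0,0,0.004],[0,0,0]]

```text
t: 28.8
tool_pos: [0.4334, -0.3389, 0.0381]
orientation: [-2.374, -2.058, -0.001]
force: [-1.4, 3.4, 5.3]
opening: 0.0154
gripper_force: 40.0
```

Call:
jog_arm:
  rows:
    - [[0,0,-0.003],[0,0,0]]
    - [[0,0,-0.003],[0,0,0]]
    - [[0,0,-0.003],[0,0,0]]
    - [[0,0,-0.003],[0,0,0]]
    - [[0,0,-0.003],[0,0,0]]
  hand: 0

```text
t: 29.3
tool_pos: [0.4332, -0.3388, 0.038]
orientation: [-2.374, -2.057, -0.001]
force: [-0.1, 0.5, -0.0]
opening: 0.0456
gripper_force: 0.0
```

Call:
jog_arm:
  rows:
    - [[0,0,-0.1],[0,0,0]]
    - [[0,0,-0.3],[0,0,0]]
    - [[0,0,-0.55],[0,0,0]]
    - [[0,0,-0.8],[0,0,0]]
    - [[0,0,-0.95],[0,0,0]]

```text
t: 29.8
tool_pos: [0.4342, -0.3398, 0.2329]
orientation: [2.37, 2.055, 0.001]
force: [0.4, -0.6, -1.0]
opening: 0.0467
gripper_force: 0.0
```

Call:
jog_arm:
  rows:
    - [[0.2,0,0],[0,0,0]]
    - [[0.4,0,0],[0,0,0]]
    - [[0.6,0,0],[0,0,0]]
    - [[0.8,0,0],[0,0,0]]
    - [[0.95,0,0],[0,0,0]]

```text
t: 30.3
tool_pos: [0.4603, -0.1487, 0.2283]
orientation: [-2.373, -2.058, -0.001]
force: [0.3, 0.6, 0.6]
opening: 0.0464
gripper_force: 0.0
```

```bash
python3 - <<'E'
from h import *
T=[]
for n,(x,y,w,h) in [('top',(342,200,75,57)),('scene',(65,245,90,68)),('top',(105,160,120,91)),('scene',(170,90,200,151))]:
    m=cam(n)['frame'].astype(float);t=m[y:y+h,x:x+w];t=np.clip(t*(255/np.percentile(t,99)),0,255).astype(np.uint8)[:,:,::-1];T.append(cv2.resize(t,(396,300),interpolation=cv2.INTER_CUBIC))
cv2.imwrite('pics/end.png',np.vstack([np.hstack(T[:2]),np.hstack(T[2:])]))
E
```

```text
(no output)
```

View pics/end.png

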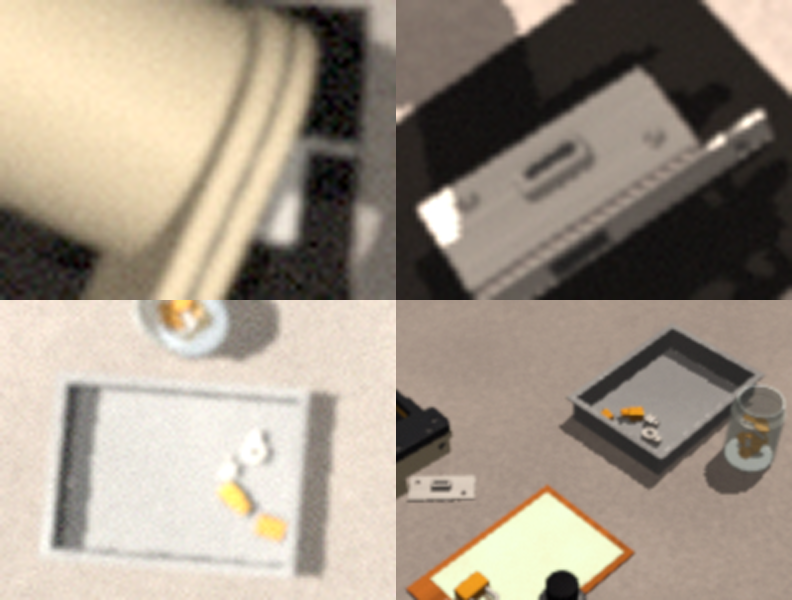

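The cover lies flush on the rim with its collar up at (555,165). Both stud tips show through the holes, at (467,200) and (653,137), and all four parts are in the tray. Handing in.

```bash
python3 -c "
from h import *
print(robot.close_job())"
```

```text
the job is handed in; nothing more can be done
None
```

The job is handed in: the last pictures show all four old parts in the tray and the cover flush over both studs on the case, which lies flat on the mat; the hand-in call returned no verdict.

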